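# Pack the spares carton from the bifold cupboard

### The job

Finish packing the spares carton: fold the cupboard's bifold door fully open by its handle and leave it open, then see that the metal tin, the black-lidded white tub and the beech block, wherever they stand (one of them is behind the door), all stand upright on the carton's floor in one tight row beside the white paper box that is already in it. Set them down gently, keep them upright all the way, and leave everything else where it is.

Things in the scene. Friction and masses are not known exactly. Their poses are not given: they have to be found in the camera images.
- cupboard: grey spares cupboard fixed to the table, 364 wide, 160 deep, 252 high, no floor: things in it stand on the table. Origin on the table at the middle of its front opening; x points into it (away from the robot), y to the hinge side, z up. Two 12 mm side walls centred at y = +-176, full depth and height; upright wires for a back
- roof_front (a point): middle of the underside of the roof's front rail, the door track: cupboard x = 0, z = 240. The roof (z 240 to 252) is this 12 mm rail, one like it at the back and a 50 by 58 mm grid of 4 mm wires between. What stands inside is reached only through the open front, with the tool leaning back out of the opening under this rail
- door (a joint): fold of the two-leaf plywood bifold door, rad: 0 closed (leaves flat across the opening; it starts so), 1.45 the stop (leaves folded together at the hinge side). It is the first leaf's angle; the second turns back by twice as much, its free edge running along the track. Leaves 170 wide, 12 thick, z 12 to 238. Friction of a few N at the handle, no spring: stays where left
- hinge (a point): foot of the first leaf's upright hinge line, cupboard x = -8, y = 170 mm; the leaf swings out to the robot's side. At fold q (s = sin q, c = cos q) the fold edge is, in the cupboard's frame in mm, at x = -8 - 170 s, y = 170 - 170 c, and the handle's axis at x = -8 - 140 s - 45 c, y = 170 - 200 c - 45 s
- handle_top (a point): top end of the door's handle, a plain upright round steel rod 12 in diameter on the second leaf, 30 from the fold, its axis 39 in front of the leaf's face; it can be taken from above: the top 50 mm (z 185 to 235) is free all round
- carton: open brown cardboard carton fixed to the table, long and narrow: inside 202 (its x) by 68 (its y), walls 4, floor top at z 4, rim at z 45; four short flaps hang down outside, reaching 15 past the walls and never above the rim. Origin at the centre of its underside, z up; its +x end is the one away from the robot
- packed: small white paper box 38 (x) by 60 (y) by 80 high, already standing in the carton at its far (+x) end, 1 to 3 mm off the end wall, its 60 side across the carton; it belongs there. Origin at the centre of its underside
- tin: round bare-metal tin of tacks, 60 diameter, 100 high, about 0.4 kg (may differ by a third). Stands upright; origin at the centre of its underside
- tub: round white plastic tub with a deep black screw lid; lid 54 diameter from z 60 to the top at 98, body below it 52 diameter, about 0.22 kg. Stands upright; origin at the centre of its underside
- beech: plain pale beech block, 34 (its x) by 60 (its y) by 104 high, about 0.18 kg. Stands upright; origin at the centre of its underside. Of tin, tub and block one (it varies) stands behind the door (axis 40 to 60 mm inside), two on the table. The row fits in the carton only with the block's 60 side across it
- tape: roll of paper tape lying flat, 68 diameter, 40 high, bystander
- solvent: grey plastic bottle, 48 diameter, 150 high, bystander
- hammer: hammer lying flat beyond the goods, about 260 long, under 30 high, bystander
- spool: white thread spool standing, 42 diameter, 53 high, bystander
- oilcan: dark round can, 44 diameter, 110 high, in the cupboard's back on the hinge side, bystander
- jar: amber glass jar, 48 diameter, 75 high, in the cupboard's other back corner, bystander
Not all that is in view belongs to the job. Leave any green look-alike of the beech alone.

How it is judged:
By the outcome, as a careful person would: the job done as asked, in the order asked, and still so for the second after the job is handed in, with the robot touching nothing.
It also fails if it takes over 72 s, if anything falls off the work surface, if the arm or the gripper's body presses on something with over 40 N, if the wrist force passes 120 N, or if a joint passes its speed limit or range.

### The arm

A 6-joint arm with a two-finger parallel gripper is mounted at the origin on the work surface. World frame = base frame: x ahead of the robot, y to its left, z up, the work surface at z = 0. Lengths are in m, angles in degrees, forces in N, time in s.
With the tool pointing down it reaches from about 0.4 to 0.825 m from the base axis. Payload 7 kg.
Tool frame: the origin (TCP) lies midway between the tips of the shut fingers; the grasp point (between the pads) lies 19 mm behind it; z points along the fingers, y is the direction in which the jaws open and shut (so a half turn about z gives the same grasp; the last joint's range is limited). The gripper opens to 88 mm and grips with 3 to 60 N. Pads are 19 mm wide; open, the fingers measure 130 mm over their backs; the gripper's body (78 mm by 193 mm) begins 47 mm behind the grasp point.
Start: joints at [91.622, 20.546, 0.682, 0, -70.136, -16.507], TCP at [0.173, 0.652, 0.203] pointing down, gripper open.
Joint ranges: [-176.03, 176.03], [-82.01, 121.73], [-58.28, 71.71], [-173.87, 95.51], [-174.79, -0.11], [-173.66, 173.66]. Speed limits (degrees/s): [136.94, 136.94, 172.46, 180, 180, 180].

### API

Orientations are given as a 3x3 rotation matrix whose columns are the frame's x, y, z axes.
In Python, from rig import robot gives the robot as it stands. Calls block until the motion is done:
- robot.goto(position, orientation): joint-space move of the TCP to a pose.
- robot.servo_line(position, ori=None, speed=0.15): straight line of the TCP; ori=None keeps the orientation; speed is the mean speed in m/s.
- robot.movej(angles): joint-space move.
- robot.move_gripper(opening): opening from 0.0 (shut) to 1.0 (fully open); the grip force is fixed at half the most; returns when the fingers have stopped.
- robot.dwell(seconds).
- robot.ik(position, orientation): joint angles nearest the present ones, or None.
- robot.grab_frame(name): name is "side" or "top"; returns (picture, depth): 400x640x3 uint8, red, green, blue; 400x640 float32, m along the optical axis (not along the pixel's ray), 0 where there is no reading.
- robot.camera_info(name): a dict with "vfov" (degrees; the focal length in pixels is half the picture's height over the tangent of half this angle, whatever the lens; pixels are square), "cx", "cy" (the principal point, pixels), "view" (4x4, takes a point from world to camera coordinates). Camera axes: x right, y down, z forward; pixel columns grow to the right and rows downward; lengths in m; the calibration is good to about 2 mm. A picture is of the moment at which its call begins. camera_info takes no time and is no camera call.
A pose or a line that the arm cannot do raises robot.Unreachable and nothing moves.
- robot.job_done(): hands the job in, once; it reports no verdict.
Readings, each from a call of its own:
- robot.read_t(): time.
- robot.read_qpos(): joint angles.
- robot.read_qvel(): joint speeds.
- robot.read_effort(): joint torques, N m.
- robot.read_position(): TCP position.
- robot.read_tcp_rot(): TCP orientation.
- robot.read_force(): force on the tool from outside, world axes, zero at the start.
- robot.read_ft_torque(): the same for the moment, N m.
- robot.read_grip_width(): opening from 0.0 (shut) to 1.0 (fully open).
Only numpy, scipy, OpenCV 4.12 (cv2) and the standard library are available. Lean on these libraries where they do the work, as an engineer would, in place of code of your own. Each camera call takes 0.05 s, during which the arm holds its last target.

## Working session

There is one attempt and no reset: what is moved stays moved. The work goes in short steps, each a Python script; the robot and the scene stay as the last script left them, time stands still between calls to the robot, and variables do not carry over. Pictures are saved under pics/ and viewed, and the job is handed in when it is done.

```bash
ls -la; mkdir -p pics; cat > h.py <<'E'
import numpy as np, cv2
from rig import robot
def grab(n):
    return robot.grab_frame(n)
def save(p,img):
    cv2.imwrite('pics/'+p,cv2.cvtColor(img,cv2.COLOR_RGB2BGR))
class Cam:
    def __init__(s,n):
        i=robot.camera_info(n); s.i=i
        s.f=200/np.tan(np.radians(i['vfov'])/2); s.cx,s.cy=i['cx'],i['cy']; s.V=np.array(i['view']); s.Ri=np.linalg.inv(s.V)
        s.C=s.Ri[:3,3]
    def pts(s,d):
        v,u=np.mgrid[0:400,0:640]
        P=np.stack([(u-s.cx)/s.f*d,(v-s.cy)/s.f*d,d],-1)
        W=P@s.Ri[:3,:3].T+s.C
        W[d<=0]=np.nan
        return W
    def ray(s,u,v,z):
        r=s.Ri[:3,:3]@np.array([(u-s.cx)/s.f,(v-s.cy)/s.f,1]); t=(z-s.C[2])/r[2]
        return s.C+t*r
    def proj(s,p):
        q=s.V[:3,:3]@np.array(p)+s.V[:3,3]
        return np.array([s.f*q[0]/q[2]+s.cx,s.f*q[1]/q[2]+s.cy])
E
python3 - <<'E'
from h import *
for n in ['side','top']:
    im,d=grab(n); save(n+'0.png',im); np.savez(n+'0.npz',im=im,d=d)
    c=Cam(n); print(n,c.i,c.C,(d<=0).mean())
E
```

```text
total 12
drwxr-xr-x  3 agent agent 4096 Dec  7 03:20 .
drwxr-xr-x 23 root  root  4096 Dec  7 03:20 ..
drwxr-xr-x  2 agent agent 4096 Dec  7 03:20 pics
side {'vfov': 51.388782870773255, 'cx': 314.4731379947247, 'cy': 198.7095712382621, 'view': array([[ 0.36068088,  0.93268674, -0.00218   , -0.25357291],
       [ 0.78414854, -0.30450329, -0.54072989, -0.32220112],
       [-0.50499541,  0.19332148, -0.84119346,  1.56343893],
       [ 0.        ,  0.        ,  0.        ,  1.        ]])} [ 1.13364192 -0.16385354  1.14037804] 0.00415234375
top {'vfov': 51.61671550064031, 'cx': 316.08063376115194, 'cy': 198.04956828823234, 'view': array([[-0.00664663, -0.9997845 ,  0.01966661,  0.03784192],
       [-0.9875615 ,  0.00347321, -0.15719484,  0.57773651],
       [ 0.15709266, -0.0204668 , -0.98737177,  1.17516186],
       [ 0.        ,  0.        ,  0.        ,  1.        ]])} [0.38619255 0.05987897 1.25039461] 0.00407421875
```

View pics/side0.png

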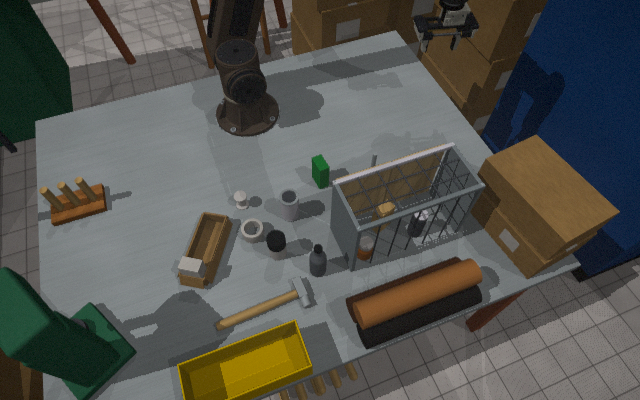

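View pics/top0.png

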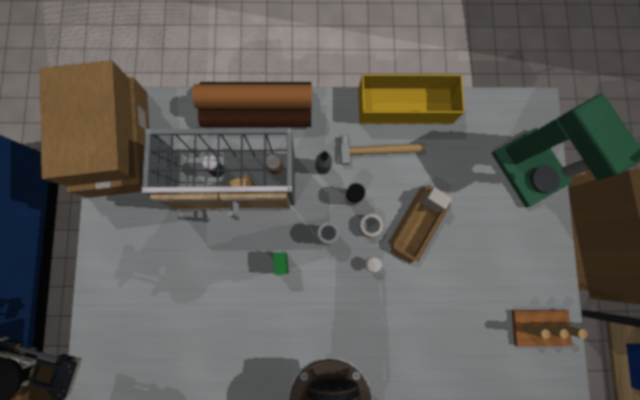

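The candidates are:
- **Tin:** side (289,203), top (327,233). It could be confused with the tape at side (252,230), the spool at (240,199) or the solvent at (318,262).
- **Tub:** side (276,243), top (355,192). It could be confused with the dark solvent bottle at side (318,262) or the oilcan at (415,224).
- **Beech:** the pale block behind the door, side (386,209), top (240,182). The green block at side (320,171) is the decoy.

I'll check these in a close crop.

```bash
python3 - <<'E'
from h import *
s=np.load('side0.npz'); t=np.load('top0.npz')
a=cv2.resize(s['im'][140:290,170:490],None,fx=2.5,fy=2.5,interpolation=cv2.INTER_CUBIC)
save('side0c.png',np.clip(a*1.3,0,255).astype(np.uint8))
a=cv2.resize(t['im'][115:285,135:465],None,fx=2.4,fy=2.4,interpolation=cv2.INTER_CUBIC)
save('top0c.png',np.clip(a*1.5,0,255).astype(np.uint8))
E
```

```text
(no output)
```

View pics/side0c.png

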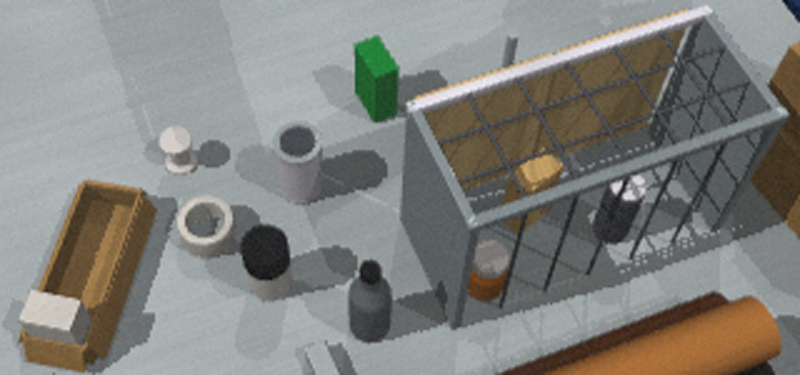

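View pics/top0c.png

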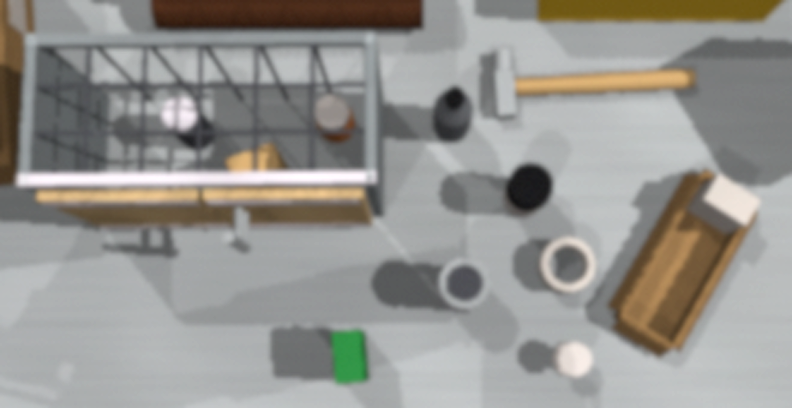

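The crops show the tin (open rim), the black-lidded tub and the green decoy clearly. The pale beech block is behind the door near the middle, and the oilcan confirms the hinge is on the +y side. Next I'll get the positions.

```bash
cat > meas.py <<'E'
from h import *
def cloud(n,f=None):
    z=np.load((f or n+'0')+'.npz'); return z['im'],Cam(n).pts(z['d'])
E
python3 - <<'E'
from meas import *
for n in ['side','top']:
    im,W=cloud(n)
    # table plane check
    print(n)
    m=(W[...,0]>0.2)&(W[...,0]<0.45)&(abs(W[...,1])<0.3)&(abs(W[...,2])<0.03)
    print('table z med/std',np.nanmedian(W[m][:,2]),W[m][:,2].std())
    def top(u,v,r,z0,z1,name):
        P=W[max(0,v-r):v+r,u-r:u+r].reshape(-1,3); P=P[(P[:,2]>z0)&(P[:,2]<z1)]
        (x,y),rr=cv2.minEnclosingCircle(P[:,:2].astype(np.float32)); 
        print(name,len(P),'encl',np.round([x,y,rr],4),'mean',P.mean(0).round(4), 'rect',cv2.minAreaRect(P[:,:2].astype(np.float32)))
    if n=='side':
        L=dict(tin=(289,200,18,.088,.112),tub=(276,239,16,.088,.108),tape=(252,230,18,.032,.048),packed=(191,266,16,.074,.094),solvent=(318,255,22,.1,.16),spool=(240,198,12,.043,.063),green=(320,165,18,.09,.12),beech=(386,208,14,.095,.115),oilcan=(420,215,14,.1,.12),jar=(366,243,14,.065,.085),handle=(374,160,10,.2,.24))
    else:
        L=dict(tin=(327,232,16,.088,.112),tub=(355,192,14,.088,.108),tape=(371,225,16,.032,.048),packed=(438,198,16,.074,.094),solvent=(324,160,16,.1,.16),spool=(374,264,12,.043,.063),green=(280,262,16,.09,.12),beech=(240,182,14,.095,.115),oilcan=(210,162,14,.1,.12),jar=(273,163,14,.065,.085),handle=(236,206,10,.2,.24))
    for k,v in L.items():
        try: top(*v,k)
        except Exception as e: print(k,e)
E
```

```text
side
table z med/std 0.00107726215027526 0.003751114591030178
tin 300 encl [0.4735 0.005  0.032 ] mean [0.4767 0.0052 0.1009] rect ((0.4741693139076233, 0.0063710398972034454), (0.058293599635362625, 0.05893639475107193), 45.85213851928711)
tub 277 encl [ 0.5895 -0.0739  0.0275] mean [ 0.5919 -0.0745  0.098 ] rect ((0.5897894501686096, -0.07386249303817749), (0.05211564153432846, 0.05240627005696297), 35.42414474487305)
tape 217 encl [ 0.5009 -0.1248  0.035 ] mean [ 0.5021 -0.1249  0.0393] rect ((0.5017990469932556, -0.12475331127643585), (0.06688235700130463, 0.06548479199409485), 5.451008319854736)
packed 321 encl [ 0.5743 -0.3167  0.0355] mean [ 0.5753 -0.3167  0.0837] rect ((0.5737289190292358, -0.31728729605674744), (0.0629541426897049, 0.03903089091181755), 56.130279541015625)
solvent 186 encl [0.6841 0.017  0.0207] mean [0.6888 0.015  0.1242] rect ((0.6869773864746094, 0.016237758100032806), (0.03938569128513336, 0.033076751977205276), 59.062950134277344)
spool 120 encl [ 0.3851 -0.1267  0.0223] mean [ 0.3862 -0.1272  0.0539] rect ((0.38576868176460266, -0.12707112729549408), 
[... 2304 characters left out ...]
ncl [0.6129 0.2486 0.0325] mean [0.616  0.2456 0.1021] rect ((0.612765371799469, 0.24848401546478271), (0.032645270228385925, 0.060077965259552), 18.14011573791504)
oilcan 168 encl [0.6825 0.334  0.0323] mean [0.6708 0.3357 0.1081] rect ((0.6788582801818848, 0.3404320478439331), (0.059234652668237686, 0.039997976273298264), 29.72525978088379)
jar 165 encl [0.6812 0.1597 0.022 ] mean [0.6814 0.1596 0.073 ] rect ((0.6809195876121521, 0.15918590128421783), (0.042463742196559906, 0.03997564688324928), 44.88313293457031)
handle 123 encl [0.5324 0.2384 0.0315] mean [0.5419 0.2413 0.2304] rect ((0.5306808948516846, 0.2391771525144577), (0.04737304896116257, 0.05129922926425934), 2.3399722576141357)
```

```bash
python3 - <<'E'
from meas import *
print(robot.read_t())
for n in ['side','top']:
    im,W=cloud(n)
    m=(W[...,2]>0.243)&(W[...,2]<0.262)&(W[...,0]>0.45)&(W[...,0]<0.85)&(W[...,1]>0.0)&(W[...,1]<0.5)
    k=cv2.connectedComponents(m.astype(np.uint8))[1]
    b=max(range(1,k.max()+1),key=lambda i:(k==i).sum()); mm=k==b
    P=W[m][:,:2].astype(np.float32); print(n,'cup',m.sum(),mm.sum(),cv2.minAreaRect(P),cv2.minAreaRect(W[mm][:,:2].astype(np.float32)), W[mm][:,2].mean())
    # percentiles along the axis
    hsv=cv2.cvtColor(im,cv2.COLOR_RGB2HSV)
    m=(W[...,2]>0.036)&(W[...,2]<0.055)&(W[...,0]>0.36)&(W[...,0]<0.66)&(W[...,1]>-0.45)&(W[...,1]<-0.16)
    P=W[m][:,:2].astype(np.float32); print(n,'carton',m.sum(),cv2.minAreaRect(P), W[m][:,2].mean())
    v=np.zeros((400,640,3),np.uint8); v[m]=255; save(n+'_m.png',v)
    r=im.copy(); r[m]=(255,0,0); r[mm]=(0,255,255); u0,v0=(170,140) if n=='side' else (135,115)
    save(n+'_seg.png',cv2.resize(r[v0:v0+170,u0:u0+330],None,fx=2.4,fy=2.4,interpolation=cv2.INTER_NEAREST))
E
```

```text
0.1
side cup 2781 2781 ((0.6442784667015076, 0.28572118282318115), (0.1638489067554474, 0.36665138602256775), 0.09624742716550827) ((0.6442784667015076, 0.28572118282318115), (0.1638489067554474, 0.36665138602256775), 0.09624742716550827) 0.2508902712369584
side carton 688 ((0.5081483721733093, -0.2719249129295349), (0.08851765096187592, 0.22266173362731934), 57.741737365722656) 0.04352593431175825
top cup 3044 3044 ((0.6420454382896423, 0.2825499475002289), (0.16128847002983093, 0.3641052842140198), 0.29241740703582764) ((0.6420454382896423, 0.2825499475002289), (0.16128847002983093, 0.3641052842140198), 0.29241740703582764) 0.24916154699580928
top carton 576 ((0.5157486796379089, -0.25572824478149414), (0.1396247148513794, 0.22070348262786865), 56.33755111694336) 0.04220253683352895
```

View pics/top_seg.png

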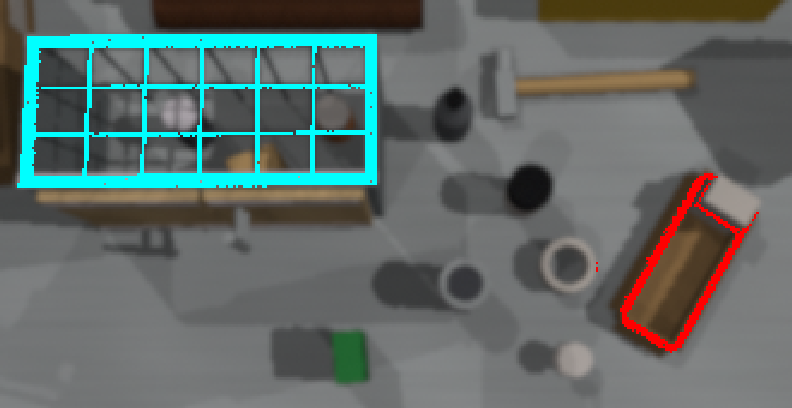

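View pics/side_seg.png

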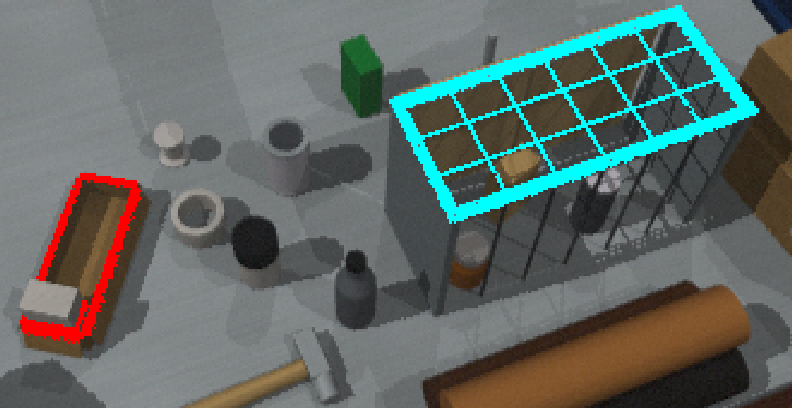

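```bash
python3 - <<'E'
from meas import *
c={n:Cam(n) for n in ['side','top']}
for n in ['side','top']:
    im,W=cloud(n)
    m=(W[...,2]>0.0405)&(W[...,2]<0.050)&(W[...,0]>0.36)&(W[...,0]<0.66)&(W[...,1]>-0.45)&(W[...,1]<-0.175)
    P=W[m][:,:2].astype(np.float32); r=cv2.minAreaRect(P); print(n,'carton',m.sum(),r)
    for yaw in (-32,-33,-34):
        a=np.radians(yaw); ex=np.array([np.cos(a),np.sin(a)]); ey=np.array([-ex[1],ex[0]])
        o=np.array([.511,-.274])
        x=(P-o)@ex; y=(P-o)@ey
        l=(y>0.025)&(abs(x)<.06); q=(y<-0.025)&(abs(x)<.06); e=(x<-.08)&(abs(y)<.025)
        print(yaw,'left wall y',y[l].mean().round(4),y[l].std().round(4),np.polyfit(x[l],y[l],1)[0].round(4),'right',y[q].mean().round(4),y[q].std().round(4),np.polyfit(x[q],y[q],1)[0].round(4),'near end',x[e].mean().round(4),x[e].std().round(4), 'minmax',x.min().round(4),x.max().round(4))
    # packed
    h=(W[...,2]>0.072)&(W[...,2]<0.09)&(W[...,0]>0.5)&(W[...,0]<0.65)&(W[...,1]>-0.4)&(W[...,1]<-0.25)
    print('packed',cv2.minAreaRect(W[h][:,:2].astype(np.float32)),W[h].mean(0))
    # beech top by colour+z
    hsv=cv2.cvtColor(im,cv2.COLOR_RGB2HSV)
    u,v=(386,209) if n=='side' else (240,182)
    w=W[v-14:v+14,u-20:u+20].reshape(-1,3); w=w[(w[:,2]>.099)&(w[:,2]<.109)]
    print('beech',len(w),cv2.minAreaRect(w[:,:2].astype(np.float32)))
    print('pred handle top px',c[n].proj([.510,.254,.235]))
for n,(u0,v0,u1,v1) in dict(side=(355,140,455,240),top=(200,160,300,230)).items():
    im=np.load(n+'0.npz')['im']; save(n+'0h.png',cv2.resize(np.clip(im[v0:v1,u0:u1]*1.4,0,255).astype(np.uint8),None,fx=6,fy=6,interpolation=cv2.INTER_CUBIC))
E
```

```text
side carton 520 ((0.5069388151168823, -0.27179479598999023), (0.08628712594509125, 0.22009332478046417), 58.07938766479492)
-32 left wall y 0.0365 0.0031 -0.0064 right -0.0384 0.0027 0.0067 near end -0.1092 0.0027 minmax -0.1147 0.1054
-33 left wall y 0.0366 0.0031 0.0085 right -0.0386 0.0027 0.024 near end -0.1091 0.0027 minmax -0.1153 0.1054
-34 left wall y 0.0366 0.0032 0.0267 right -0.0387 0.0029 0.0387 near end -0.109 0.0027 minmax -0.1158 0.1054
packed ((0.5737289190292358, -0.31728729605674744), (0.0629541426897049, 0.03903089091181755), 56.130279541015625) [ 0.57553575 -0.31648599  0.0835219 ]
beech 202 ((0.5949096083641052, 0.24581576883792877), (0.07845548540353775, 0.06334483623504639), 18.95798683166504)
pred handle top px [374.37004786 153.20238767]
top carton 374 ((0.5024155378341675, -0.2754320502281189), (0.08557393401861191, 0.21644917130470276), 57.7723503112793)
-32 left wall y 0.0311 0.0023 -0.0013 right -0.0431 0.0035 0.0158 near end -0.1097 0.0023 minmax -0.1149 0.1018
-33 left wall y 0.0311 0.0024 0.016 right -0.043 0.0036 0.031 near end -0.1095 0.0023 minmax -0.1142 0.1014
-34 left wall y 0.0311 0.0026 0.0352 right -0.0432 0.0034 0.0413 near end -0.1085 0.0045 minmax -0.114 0.1009
packed ((0.5702227354049683, -0.32085120677948), (0.059931717813014984, 0.03854261711239815), 57.01874923706055) [ 0.56973919 -0.31974054  0.08213355]
beech 160 ((0.6131510734558105, 0.2488941252231598), (0.03165686875581741, 0.05953867733478546), 18.14011573791504)
pred handle top px [228.79251298 213.4952189 ]
```

View pics/side0h.png

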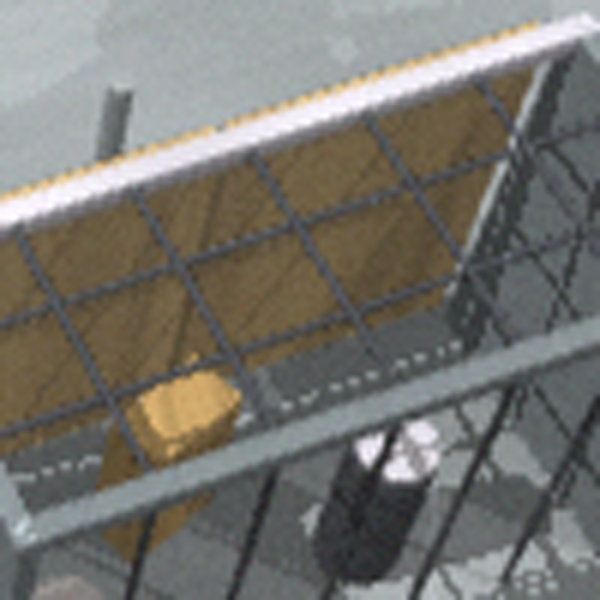

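View pics/top0h.png

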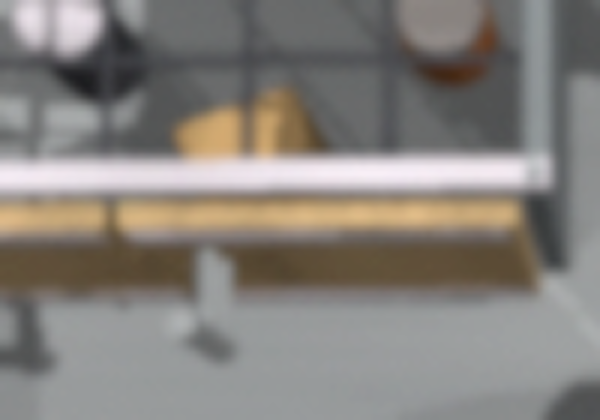

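```bash
python3 - <<'E'
from meas import *
c={n:Cam(n) for n in ['side','top']}
print('handle side',c['side'].ray(374.6,155.5,.235),'top',c['top'].ray(230.2,213.8,.235))
cv=np.full((560,600,3),255,np.uint8)
for n,col in (('side',(255,0,0)),('top',(0,0,255))):
    im,W=cloud(n)
    m=(W[...,0]>.56)&(W[...,0]<.68)&(W[...,1]>.19)&(W[...,1]<.31)&(W[...,2]>.096)&(W[...,2]<.112)
    P=W[m]
    if n=='side': P=P-[.0016,.0017,0]
    else: P=P+[.0016,.0017,0]
    print(n,len(P),P[:,2].mean())
    for p in P:
        x=int((0.31-p[1])*5000); y=int((.672-p[0])*5000); cv2.circle(cv,(x,y),3,col,-1)
for i in range(0,12): cv2.line(cv,(0,int((.672-.56-.01*i)*5000)),(600,int((.672-.56-.01*i)*5000)),(200,200,200),1); cv2.line(cv,(i*50,0),(i*50,560),(200,200,200),1)
save('beechxy.png',cv)
E
```

```text
handle side [0.51760168 0.25106338 0.235     ] top [0.50923001 0.25052928 0.235     ]
side 274 0.10434311898189888
top 179 0.10209063372878972
```

View pics/beechxy.png

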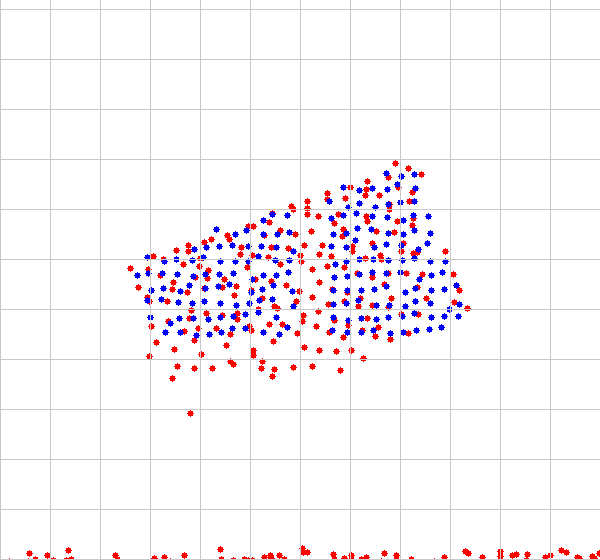

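```bash
cat >> h.py <<'E'
CUP=np.array([.563,.284]); CY=np.radians(0.2)
CAR=np.array([.5045,-.274]); KY=np.radians(-31.8)
def cup(x,y): return CUP+np.array([x*np.cos(CY)-y*np.sin(CY),x*np.sin(CY)+y*np.cos(CY)])
def car(x,y): return CAR+np.array([x*np.cos(KY)-y*np.sin(KY),x*np.sin(KY)+y*np.cos(KY)])
def R(az,tilt=0,flip=False):
    """az: azimuth (deg) of the horizontal approach/lean; jaws along az+90; tilt from vertical"""
    a,t=np.radians(az),np.radians(tilt)
    z=np.array([np.sin(t)*np.cos(a),np.sin(t)*np.sin(a),-np.cos(t)]); y=np.array([-np.sin(a),np.cos(a),0])
    if flip: y=-y
    return np.stack([np.cross(y,z),y,z],1)
def tcp(grasp,Rm): return np.asarray(grasp)+.019*Rm[:,2]
def handle(q):
    s,c=np.sin(q),np.cos(q); return cup(-.008-.140*s-.045*c,.170-.200*c-.045*s)
E
python3 - <<'E'
from h import *
np.set_printoptions(suppress=True,precision=1)
print(robot.read_tcp_rot().round(3) if hasattr(robot.read_tcp_rot(),'round') else robot.read_tcp_rot())
def show(n,g,Rm):
    j=robot.ik(list(tcp(g,Rm)),Rm.tolist()); print(n, None if j is None else np.array(j))
for f in (False,True):
    print('flip',f)
    for q in (0,.4,.8,1.2,1.45): show('h%.1f'%q,[*handle(q),.211],R(np.degrees(q+CY),0,f))
    for t in (45,50,55):
        show('beech%d'%t,[.6125,.249,.08],R(18.8,t,f)); show('pre%d'%t,[*(np.array([.6125,.249])-.17*np.array([np.cos(.328),np.sin(.328)])),.08],R(18.8,t,f))
        show('place%d'%t,[*car(.044,0),.084],R(-31.8,t,f)); show('placehi%d'%t,[*car(.044,0),.21],R(-31.8,t,f))
    show('tin',[.4725,.0035,.08],R(-31.8,0,f)); show('tinp',[*car(-.004,0),.084],R(-31.8,0,f))
    show('tub',[.588,-.076,.08],R(10,0,f)); show('tubp',[*car(-.062,0),.084],R(-31.8,0,f))
E
```

```text
[[ 1.  -0.3 -0. ]
 [-0.3 -1.  -0. ]
 [ 0.   0.  -1. ]]
flip False
h0.0 [  46.1   11.1  -13.8    0.   -65.  -135.9]
h0.4 [  50.2    6.7  -19.2    0.   -64.  -117.1]
h0.8 [ 55.8   5.2 -21.    0.  -63.8 -99.8]
h1.2 [ 60.9   7.4 -18.5   0.  -64.1 -82. ]
h1.4 [ 63.1  10.5 -14.7   0.  -64.8 -69.8]
beech45 None
pre45 None
place45 None
placehi45 None
beech50 [   4.    16.2  -35.5 -133.1  -15.6   53.9]
pre50 [  -5.8    4.2  -53.5 -127.6  -23.7   56.5]
place50 [ -48.4   12.8  -39.5 -130.4  -16.7   52.5]
placehi50 None
beech55 [  -2.2   20.2  -44.5 -146.7  -32.3   73.4]
pre55 None
place55 [ -55.8   17.3  -48.5 -143.4  -34.    72.7]
placehi55 None
tin [  24.4   10.1  -35.1    0.   -44.8 -146.2]
tinp [  -8.8   18.1  -22.9    0.   -49.  -113. ]
tub [ 11.5  20.3 -20.2   0.  -49.5 -91.5]
tubp [  -6.1   13.2  -30.1    0.   -46.6 -115.7]
flip True
h0.0 [ 46.1  11.1 -13.8   0.  -65.   44.1]
h0.4 [ 50.2   6.7 -19.2   0.  -64.   62.9]
h0.8 [ 55.8   5.2 -21.    0.  -63.8  80.2]
h1.2 [ 60.9   7.4 -18.5   0.  -64.1  98. ]
h1.4 [ 63.1  10.5 -14.7   0.  -64.8 110.2]
beech45 None
pre45 None
place45 None
placehi45 None
beech50 [   4.    16.2  -35.5 -133.1  -15.6 -126.1]
pre50 [  -5.8    4.2  -53.5 -127.6  -23.7 -123.5]
place50 [ -48.4   12.8  -39.5 -130.4  -16.7 -127.5]
placehi50 None
beech55 [  -2.2   20.2  -44.5 -146.7  -32.3 -106.6]
pre55 None
place55 [ -55.8   17.3  -48.5 -143.4  -34.  -107.3]
placehi55 None
tin [ 24.4  10.1 -35.1   0.  -44.8  33.8]
tinp [ -8.8  18.1 -22.9   0.  -49.   67. ]
tub [ 11.5  20.3 -20.2   0.  -49.5  88.5]
tubp [ -6.1  13.2 -30.1   0.  -46.6  64.3]
```

```bash
python3 - <<'E'
from h import *
np.set_printoptions(suppress=True,precision=1)
def show(n,g,Rm):
    j=robot.ik(list(tcp(g,Rm)),Rm.tolist()); print(n, None if j is None else np.array(j))
u=np.array([np.cos(np.radians(18.8)),np.sin(np.radians(18.8))])
for t in (30,35,38,40,42,44):
    for az in (18.8,):
        Rm=R(az,t,True)
        for b in (0,.08,.16): show('beech t%d back%.2f'%(t,b),[*(np.array([.6125,.249])-b*u),.068],Rm)
    Rm=R(-31.8,t,True)
    for z in (.072,.14,.2): show('place t%d z%.2f'%(t,z),[*car(.044,0),z],Rm)
for az in (5,12,25,32,40):
    show('beech t38 az%d'%az,[.6125,.249,.068],R(az,38,True))
    show('beech t45 az%d'%az,[.6125,.249,.068],R(az,45,True))
E
```

```text
beech t30 back0.00 None
beech t30 back0.08 None
beech t30 back0.16 None
place t30 z0.07 None
place t30 z0.14 None
place t30 z0.20 [ -8.5   0.4 -49.6  43.9 -16.6  26.9]
beech t35 back0.00 None
beech t35 back0.08 None
beech t35 back0.16 None
place t35 z0.07 None
place t35 z0.14 None
place t35 z0.20 None
beech t38 back0.00 None
beech t38 back0.08 None
beech t38 back0.16 None
place t38 z0.07 None
place t38 z0.14 None
place t38 z0.20 None
beech t40 back0.00 None
beech t40 back0.08 None
beech t40 back0.16 None
place t40 z0.07 None
place t40 z0.14 None
place t40 z0.20 None
beech t42 back0.00 None
beech t42 back0.08 None
beech t42 back0.16 None
place t42 z0.07 None
place t42 z0.14 None
place t42 z0.20 None
beech t44 back0.00 None
beech t44 back0.08 None
beech t44 back0.16 None
place t44 z0.07 None
place t44 z0.14 None
place t44 z0.20 None
beech t38 az5 None
beech t45 az5 None
beech t38 az12 None
beech t45 az12 [   3.8   17.1  -39.  -151.8  -12.3 -111.8]
beech t38 az25 None
beech t45 az25 None
beech t38 az32 None
beech t45 az32 [ 30.7  15.9 -28.5 -56.8  -1.1 147.7]
beech t38 az40 [ 34.1  16.2 -30.2 -32.6  -6.7 127. ]
beech t45 az40 [ 20.9  16.5 -24.4 -67.3 -14.6 170.4]
```

```bash
python3 - <<'E'
from h import *
np.set_printoptions(suppress=True,precision=0)
def ik(g,Rm):
    j=robot.ik(list(tcp(g,Rm)),Rm.tolist()); return None if j is None else np.array(j)
def f(j): return '  --  ' if j is None else ' '.join('%4.0f'%a for a in j)
u=np.array([np.cos(np.radians(18.8)),np.sin(np.radians(18.8))])
for t in (46,50,55,60,65,70,80):
    Rm=R(18.8,t,True)
    for b in (0,.06,.12,.18):
        print(t,'back%.2f'%b,' | '.join(f(ik([*(np.array([.6125,.249])-b*u),z],Rm)) for z in (.065,.08,.12)))
    Rm=R(-31.8,t,True)
    print(t,'place',' | '.join(f(ik([*car(.044,0),z],Rm)) for z in (.07,.1,.14,.18,.22)))
E
```

```text
46 back0.00   --   |   --   |   --  
46 back0.06   12   12  -34 -113   -5 -152 |   --   |   --  
46 back0.12    4    8  -43 -123  -12 -137 |   --   |   --  
46 back0.18    2    3  -49 -121  -14 -137 |   --   |   --  
46 place   --   |   --   |   --   |   --   |   --  
50 back0.00    1   19  -39 -140  -21 -117 |    4   16  -36 -133  -16 -126 |   --  
50 back0.06   -2   16  -46 -140  -25 -113 |    0   13  -43 -134  -20 -122 |   --  
50 back0.12   -7   13  -53 -137  -29 -112 |   -3    8  -49 -132  -23 -121 |   --  
50 back0.18   --   |   -6    3  -54 -126  -24 -124 |   --  
50 place  -51   15  -43 -137  -22 -118 |  -42   10  -35 -118   -9 -146 |   --   |   --   |   --  
55 back0.00   -3   23  -46 -149  -36 -103 |   -2   20  -45 -147  -32 -107 |    1   13  -39 -137  -21 -121
55 back0.06   -7   21  -53 -147  -42 -100 |   -6   18  -52 -145  -37 -105 |   -1    9  -45 -135  -23 -121
55 back0.12   --   |  -12   16  -58 -141  -42 -102 |   -4    4  -50 -130  -24 -124
55 back0.18   --   |   --   |   -5   -3  -54 -122  -23 -131
55 place  -57   20  -50 -146  -38 -103 |  -54   14  -46 -140  -29 -11
[... 701 characters left out ...]
28  -58 -149  -61  -93 |  -60   17  -54 -145  -48 -102 |  -57    7  -49 -139  -36 -114 |  -51   -0  -42 -130  -23 -129
70 back0.00   -9   43  -57 -154  -79  -86 |   -8   39  -56 -154  -75  -87 |   -8   30  -55 -152  -66  -92
70 back0.06   --   |   --   |   --  
70 back0.12   --   |   --   |   --  
70 back0.18   --   |   --   |   --  
70 place   --   |   --   |   --   |  -61   14  -55 -144  -52 -103 |  -58    4  -49 -139  -39 -115
80 back0.00  -10   59  -57 -151 -103  -78 |  -10   56  -57 -152 -100  -79 |  -10   47  -58 -152  -93  -83
80 back0.06   --   |   --   |   --  
80 back0.12   --   |   --   |   --  
80 back0.18   --   |   --   |   --  
80 place   --   |   --   |   --   |   --   |   --
```

```bash
cat > fitfk.py <<'E'
from h import *
from scipy.optimize import least_squares
from scipy.spatial.transform import Rotation as Ro
rng=np.random.default_rng(0)
S=[]
while len(S)<160:
    r=rng.uniform(.4,.75); a=rng.uniform(-1.5,1.8); z=rng.uniform(.05,.4)
    Rm=R(rng.uniform(-180,180),rng.uniform(0,70)); p=np.array([r*np.cos(a),r*np.sin(a),z])
    j=robot.ik(p.tolist(),Rm.tolist())
    if j is not None: S.append((np.radians(j),p,Rm))
Q=np.array([s[0] for s in S]); P=np.array([s[1] for s in S]); RR=Ro.from_matrix(np.array([s[2] for s in S]))
print(np.degrees(Q).min(0).round(),np.degrees(Q).max(0).round())
# serial chain: p = R1(q1)[o1 + R2(q2)[o2 + R3[o3 + R4[o4+R5[o5+R6 o6]]]]]
def chain(th,s4,q):
    ax=[np.array(a,float) for a in ([0,0,1],[0,1,0],[0,-1,0],[s4,0,0],[0,-1,0],[-1,0,0])]
    o=th[:18].reshape(6,3); T=Ro.identity(len(q)); p=np.zeros((len(q),3)); pts=[]
    for i in range(6):
        T=T*Ro.from_rotvec(q[:,i:i+1]*ax[i]); p=p+T.apply(o[i]); pts.append(p)
    return pts,T*Ro.from_rotvec(th[18:21])
if __name__=='__main__':
    best=None
    for s4 in (1,-1):
        for k in range(6):
            th0=np.concatenate([np.array([[0,.05,.3],[0,0,.4],[.2,0,0],[.2,0,0],[.1,0,0],[.2,0,0]]).ravel(),Ro.from_euler('y',90,degrees=True).as_rotvec()+rng.normal(0,.8 if k else .1,3)])
            def res(th):
                pts,T=chain(th,s4,Q); return np.concatenate([(pts[-1]-P).ravel()*3,(T.inv()*RR).as_rotvec().ravel(),1e-4*th[:18]])
            r=least_squares(res,th0)
            if best is None or r.cost<best[0]: best=(r.cost,s4,r.x)
    print(best[0],best[1]); print(best[2][:18].reshape(6,3).round(4)); print(Ro.from_rotvec(best[2][18:]).as_matrix().round(3))
    np.savez('fk.npz',th=best[2],s4=best[1])
E
python3 fitfk.py
```

```text
[ -95.  -80.  -57. -165. -167. -161.] [158.  56.  62.  95.  -3. 166.]
3.038785754393236e-09 -1
[[ 0.      0.      0.1988]
 [-0.     -0.      0.6016]
 [ 0.2318 -0.      0.    ]
 [ 0.2318 -0.0959 -0.    ]
 [ 0.2006 -0.0959  0.    ]
 [ 0.2006  0.      0.    ]]
[[ 0.  0.  1.]
 [-1.  0.  0.]
 [ 0. -1.  0.]]
```

```bash
cat >> h.py <<'E'
from scipy.spatial.transform import Rotation as Ro
def fk(jdeg):
    z=np.load('fk.npz'); th=z['th']; s4=int(z['s4']); q=np.radians(np.asarray(jdeg,float))
    ax=np.array([[0,0,1],[0,1,0],[0,-1,0],[s4,0,0],[0,-1,0],[-1,0,0.]])
    o=th[:18].reshape(6,3).copy()
    o[3,0]+=o[2,0]; o[2]=0; o[4,1]=0;o[3,1]*=2; o[5,0]+=o[4,0]; o[4]=0   # offset put before j5
    T=Ro.identity(); p=np.zeros(3); out=[]
    for i in range(6):
        T=T*Ro.from_rotvec(q[i]*ax[i])
        if i==3:
            out.append(p+T.apply([o[3,0],0,0]))
        p=p+T.apply(o[i]); out.append(p)
    return out,(T*Ro.from_rotvec(th[18:21])).as_matrix()  # shoulder,elbow,-,wristA,wristB(j5),-,tcp
def ik(g,Rm):
    j=robot.ik(list(tcp(g,Rm)),Rm.tolist()); return None if j is None else np.array(j)
E
python3 - <<'E'
from h import *
def f(j): return '  --  ' if j is None else ' '.join('%4.0f'%a for a in j)
for t in (50,55,60,65):
  for x in (-.06,-.07,-.08):
    print(t,x,'place',' | '.join(f(ik([*car(x,0),z],R(-31.8,t,True))) for z in (.07,.1,.14,.18,.22)))
for n,g,Rm in (('beech',[.6125,.249,.08],R(18.8,55,True)),('place',[*car(.044,0),.1],R(-31.8,55,True))):
    j=ik(g,Rm); o,T=fk(j); print(n,j.round(1)); [print(np.round(p,3)) for p in o]; print(np.abs(T-Rm).max())
E
```

```text
50 -0.06 place  -59    9  -54 -132  -28 -116 |  -46    1  -46 -117  -13 -143 |   --   |   --   |   --  
50 -0.07 place  -59    8  -54 -131  -28 -117 |  -46    0  -46 -116  -12 -144 |   --   |   --   |   --  
50 -0.08 place  -60    8  -55 -130  -28 -117 |  -46   -1  -47 -115  -12 -145 |   --   |   --   |   --  
55 -0.06 place   --   |  -62    7  -56 -132  -33 -115 |  -47   -4  -47 -117  -14 -144 |   --   |   --  
55 -0.07 place   --   |  -62    6  -57 -131  -33 -115 |  -47   -5  -47 -115  -14 -145 |   --   |   --  
55 -0.08 place   --   |  -63    5  -57 -129  -33 -116 |  -46   -6  -48 -114  -13 -147 |   --   |   --  
60 -0.06 place   --   |   --   |  -62    1  -56 -129  -34 -120 |  -48   -9  -47 -116  -16 -145 |   --  
60 -0.07 place   --   |   --   |  -62   -0  -56 -127  -34 -121 |  -48  -10  -47 -114  -15 -147 |   --  
60 -0.08 place   --   |   --   |  -63   -2  -57 -126  -33 -123 |  -47  -12  -48 -113  -14 -149 |   --  
65 -0.06 place   --   |   --   |   --   |  -62   -4  -55 -126  -35 -124 |  -50  -13  -47 -115  -18 -146
65 -0.07 place   --   |   --   |   --   |  -63   -6  -56 -125  -34 -126 |  -49  -15  -48 -114  -17 -148
65 -0.08 place   --   |   --   |   --   |  -63   -7  -56 -123  -34 -128 |  -47  -16  -48 -112  -15 -151
beech [  -2.2   20.2  -44.5 -146.7  -32.3 -106.6]
[0.    0.    0.199]
[ 0.207 -0.008  0.763]
[ 0.207 -0.008  0.763]
[ 0.405 -0.016  0.344]
[0.316 0.148 0.299]
[0.316 0.148 0.299]
[0.627 0.254 0.069]
5.551115123125783e-16
place [ -54.2   13.9  -46.2 -139.8  -29.  -113.1]
[0.    0.    0.199]
[ 0.085 -0.117  0.783]
[ 0.085 -0.117  0.783]
[ 0.22  -0.305  0.381]
[ 0.276 -0.132  0.319]
[ 0.276 -0.132  0.319]
[ 0.555 -0.305  0.089]
3.3306690738754696e-16
```

```bash
python3 - <<'E'
from h import *
Rm=R(np.degrees(CY),0,True)
print(ik([*handle(0),.211],Rm))
robot.goto([*handle(0),.270],Rm.tolist()); print(robot.read_t(),robot.read_position())
im,d=grab('side'); save('s1.png',cv2.resize(im[100:260,320:480],None,fx=4,fy=4,interpolation=cv2.INTER_CUBIC)[:600])
im,d=grab('top'); save('t1.png',cv2.resize(np.clip(im[150:270,180:300]*1.4,0,255).astype(np.uint8),None,fx=5,fy=5,interpolation=cv2.INTER_CUBIC))
E
```

```text
[ 46.12553802  11.14982536 -13.84716063   0.         -65.00301401
  44.07446198]
2.0 [0.5098757  0.25447374 0.26975686]
```

View pics/s1.png

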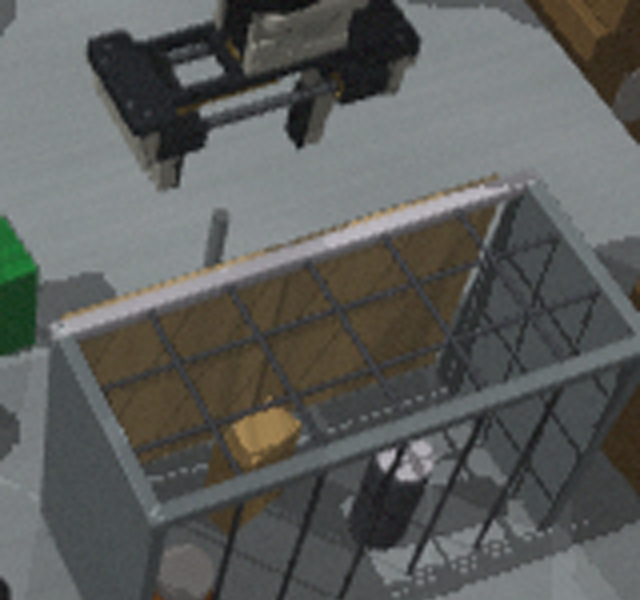

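View pics/t1.png

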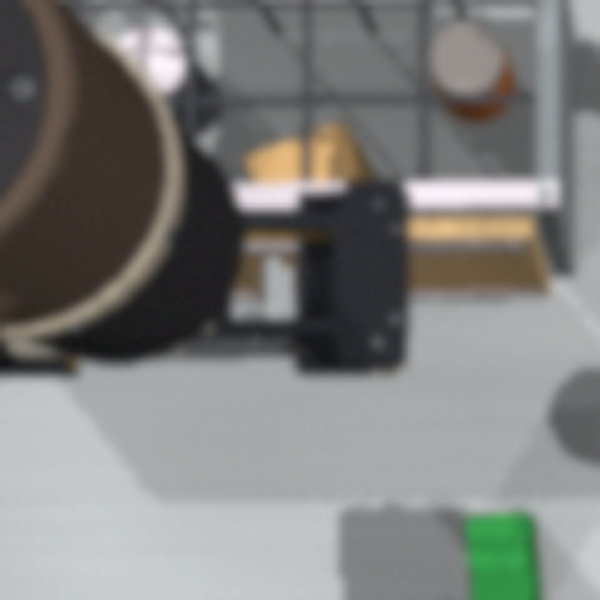

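The fingers straddle the rod. In the side crop the finger tips are at (168,185) and (302,145), with the handle top at (220,212), which is (375,153) in the full picture against (374,153) predicted. Next I'll descend, grip and fold the door.

```bash
python3 - <<'E'
from h import *
np.set_printoptions(suppress=True,precision=3)
Rm=R(np.degrees(CY),0,True)
robot.servo_line([*handle(0),.192],speed=.12); print(robot.read_t(),np.array(robot.read_force()))
robot.move_gripper(0.0); print(robot.read_grip_width(),np.array(robot.read_force()),robot.read_t())
for q in (.2,.4,.6):
    R2=R(np.degrees(q+CY),0,True)
    robot.servo_line([*handle(q),.192],R2.tolist(),speed=.12); print(q,robot.read_t(),np.array(robot.read_force()),robot.read_grip_width())
    if np.linalg.norm(robot.read_force())>50: break
E
```

```text
2.9 [0.142 0.175 0.679]
0.12828313453225412 [ 0.571 -3.698 -0.275] 4.0833
0.2 4.4583 [-0.594 -5.597  0.417] 0.12888343331614607
0.4 4.8083 [-2.723 -6.354  2.763] 0.12868165245980048
0.6 5.1583 [-4.974 -5.654  4.455] 0.12213812816513744
```

```bash
python3 - <<'E'
from h import *
np.set_printoptions(suppress=True,precision=3)
for q in (.8,1.0,1.2,1.35,1.45,1.47):
    R2=R(np.degrees(min(q,1.45)+CY),0,True)
    robot.servo_line([*handle(q),.192],R2.tolist(),speed=.12); f=np.array(robot.read_force()); print(q,robot.read_t(),f,robot.read_grip_width())
    if np.linalg.norm(f)>40: break
im,d=grab('side'); save('s2.png',cv2.resize(im[80:280,240:500],None,fx=3,fy=3,interpolation=cv2.INTER_CUBIC))
E
```

```text
0.8 5.5083 [-4.793 -2.547  3.526] 0.12794123296520873
1.0 5.8917 [-2.475 -1.581  1.879] 0.1262292328078602
1.2 6.3083 [ 0.864 -0.991 -0.75 ] 0.12388781143971907
1.35 6.6833 [ 4.195 -1.164 -2.287] 0.12106830343781999
1.45 6.9917 [ 4.427 -4.57  -0.592] 0.1270899544815572
1.47 7.2417 [  3.833 -15.756   5.344] 0.12456026713923826
```

View pics/s2.png

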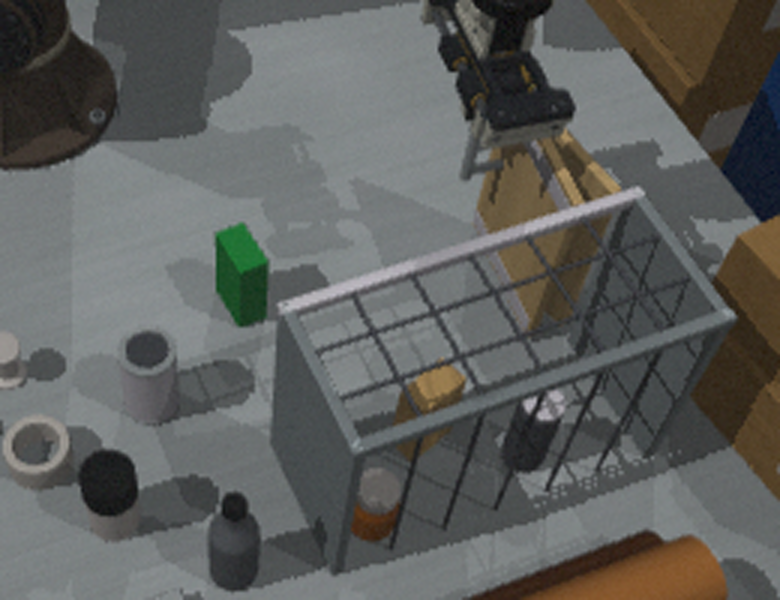

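The side crop shows both leaves folded together at the hinge side, around (540,210), with the fingers on the rod at (480,160). The force rose to about 16 N, so the door is at its stop. Next I'll release it and pick the tin.

```bash
python3 - <<'E'
from h import *
np.set_printoptions(suppress=True,precision=3)
robot.move_gripper(0.5); p=np.array(robot.read_position()); print(robot.read_t(),np.array(robot.read_force()))
p[2]=.30; robot.servo_line(p.tolist(),speed=.2)
Rm=R(-31.8,0,True)
robot.goto([.4722,.0035,.17],Rm.tolist()); print(robot.read_t(),robot.read_position())
robot.move_gripper(1.0)
np.savez('side3.npz',**dict(zip(('im','d'),grab('side')))); np.savez('top3.npz',**dict(zip(('im','d'),grab('top')))) 
im=np.load('side3.npz')['im']; save('s3.png',cv2.resize(im[80:280,170:430],None,fx=3,fy=3,interpolation=cv2.INTER_CUBIC)); print(robot.read_t())
E
```

```text
8.0583 [-0.173 -0.139 -0.143]
10.2667 [0.473 0.004 0.17 ]
11.2667
```

View pics/s3.png

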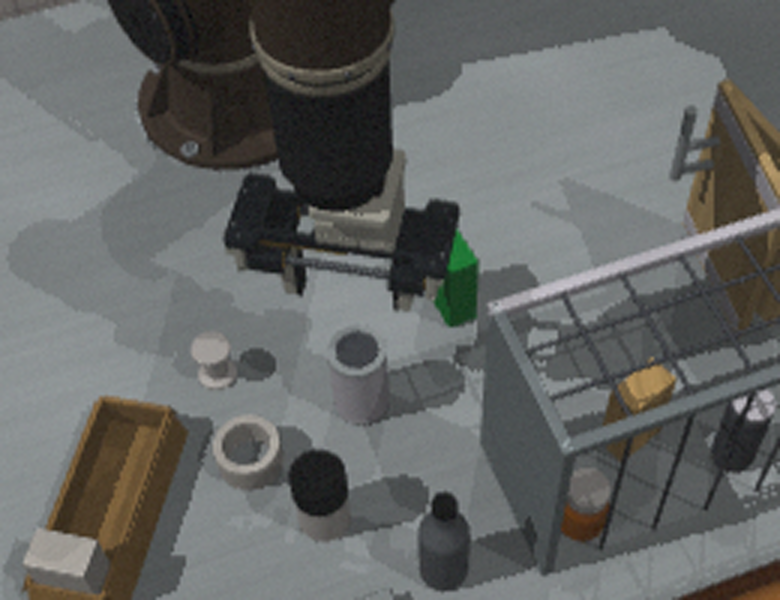

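```bash
python3 - <<'E'
from h import *
from meas import cloud
np.set_printoptions(suppress=True,precision=4)
c=Cam('side'); print(c.proj([.473,.004,.17]))
Rm=R(-31.8,0,True)
for n in ('side','top'):
    im,W=cloud(n,n+'3'); m=(abs(W[...,2]-.175)<.009)&(abs(W[...,0]-.47)<.1)&(abs(W[...,1])<.1)
    P=W[m]; y=(P-[.473,.004,.17])@Rm; print(n,len(P),'in tool frame x,y lo/hi',y.min(0),y.max(0)); 
    for s in (1,-1):
        k=s*y[:,1]>0
        if k.sum(): print(s,k.sum(),y[k].mean(0),y[k].min(0),y[k].max(0))
E
```

```text
[286.4847 183.0856]Traceback (most recent call last):
  File "<stdin>", line 8, in <module>
    return umr_minimum(a, axis, None, out, keepdims, initial, where)
ValueError: zero-size array to reduction operation minimum which has no identity
```

```bash
python3 - <<'E'
from h import *
np.set_printoptions(suppress=True,precision=4)
robot.servo_line([.4722,.0035,.056],speed=.15); print(robot.read_t(),np.array(robot.read_force()))
robot.move_gripper(0.0); print(robot.read_grip_width()*88,np.array(robot.read_force()),robot.read_t())
robot.servo_line([.4722,.0035,.20],speed=.15); print(robot.read_t(),np.array(robot.read_force()))
p=car(.031,0); robot.servo_line([*p,.20],speed=.2); print(robot.read_t(),robot.read_position())
for n in ('side','top'):
    im,d=grab(n); np.savez(n+'4.npz',im=im,d=d)
    u,v=(110,120) if n=='side' else (340,120)
    save(n+'4.png',cv2.resize(np.clip(im[v:v+180,u:u+220]*1.2,0,255).astype(np.uint8),None,fx=3,fy=3,interpolation=cv2.INTER_CUBIC))
E
```

```text
12.175 [ 0.008  -0.9937  0.3764]
59.05427060597368 [0.6958 1.2804 3.6314] 12.7667
13.875 [ 0.8565  0.0032 -3.3961]
15.525 [ 0.5308 -0.2896  0.2001]
```

View pics/side4.png

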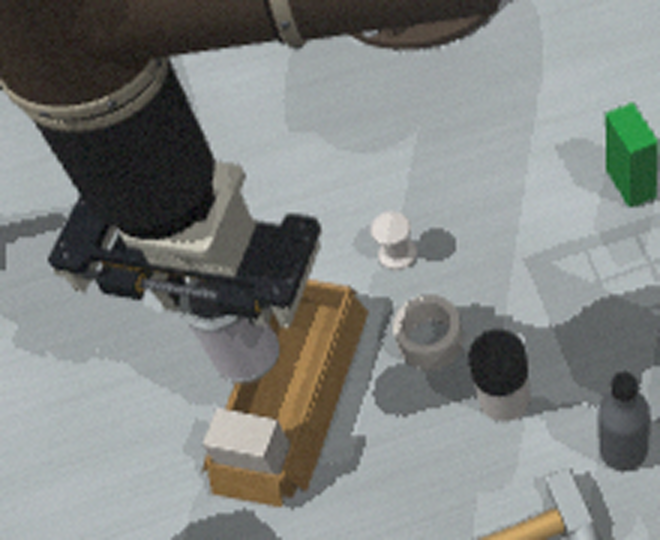

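View pics/top4.png

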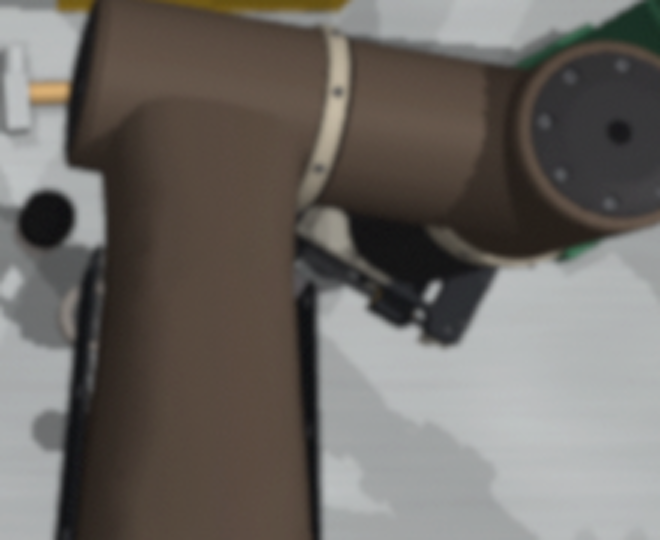

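```bash
cat >> h.py <<'E'
from scipy.optimize import least_squares
def carf(P): # world->carton frame xy
    d=np.asarray(P)[...,:2]-CAR; c,s=np.cos(KY),np.sin(KY); return np.stack([d[...,0]*c+d[...,1]*s,-d[...,0]*s+d[...,1]*c],-1)
def cyl(W,xy,r,z0,z1):
    m=(np.hypot(W[...,0]-xy[0],W[...,1]-xy[1])<r+.008)&(W[...,2]>z0)&(W[...,2]<z1)
    P=W[m]
    q=least_squares(lambda c:np.hypot(P[:,0]-c[0],P[:,1]-c[1])-r,xy,loss='soft_l1',f_scale=.001)
    return q.x,len(P),np.sqrt(np.mean(q.fun**2))
E
python3 - <<'E'
from h import *
from meas import cloud
np.set_printoptions(suppress=True,precision=4)
im,W=cloud('side','side4'); t=np.array(robot.read_position())
x,n,e=cyl(W,t[:2],.03,.15,.185); print('tin held',x,n,e,'carton frame',carf(x),'tcp',carf(t))
x,n,e=cyl(W,t[:2],.03,.15,.165); print('tin held low',carf(x),n,e)
x,n,e=cyl(W,t[:2],.03,.165,.185); print('tin held hi',carf(x),n,e)
# calibration sanity: initial frame same fit on table
im,W0=cloud('side'); print('tin table',cyl(W0,np.array([.474,.005]),.03,.02,.09))
P=W0[(W0[...,2]>.076)&(W0[...,2]<.09)&(W0[...,0]>.5)&(W0[...,0]<.65)&(W0[...,1]>-.4)&(W0[...,1]<-.25)]
c=carf(P); print('packed top carton frame',c.min(0),c.max(0),np.percentile(c,[3,97],axis=0))
m=(W0[...,2]>.01)&(W0[...,2]<.07)&(abs(carf(W0)[...,0]-.06)<.01)&(abs(carf(W0)[...,1])<.025); c=carf(W0[m]); print('packed near face x',np.median(c[:,0]) if len(c) else None,len(c))
m=(W0[...,2]>.041)&(W0[...,2]<.05); c=carf(W0[m]); k=abs(c[:,0])<.08; l=k&(abs(c[:,1]-.037)<.01); r=k&(abs(c[:,1]+.037)<.01); print('walls',c[l,1].mean(),c[r,1].mean(), 'near',c[(abs(c[:,1])<.025)&(abs(c[:,0]+.104)<.012),0].mean())
# inner wall sides
for s in (1,-1):
    m=(W0[...,2]>.012)&(W0[...,2]<.038)&(abs(carf(W0)[...,0])<.05)&(abs(carf(W0)[...,1]-s*.035)<.008); c=carf(W0[m]); print('inner wall',s,np.median(c[:,1]),len(c))
E
```

```text
tin held [ 0.5298 -0.2877] 158 0.0009422165214952093 carton frame [0.0287 0.0016] tcp [0.0307 0.0007]
tin held low [0.0289 0.0016] 64 0.0009608103421413111
tin held hi [0.0286 0.0016] 94 0.0009203854320867211
tin table (array([0.4717, 0.0064]), 216, np.float64(0.0010864564431631015))
packed top carton frame [ 0.0612 -0.0316] [0.101  0.0305] [[ 0.0634 -0.0281]
 [ 0.1     0.0288]]
packed near face x None 0
walls 0.03947859742685609 -0.03498034056030192 near -0.10351266084022245
inner wall 1 0.04166072199025124 3
inner wall -1 -0.03227925892153454 91
```

```bash
python3 - <<'E'
from h import *
np.set_printoptions(suppress=True,precision=4)
p=car(.031+.0022,0)
robot.servo_line([*p,.11],speed=.15); f0=np.array(robot.read_force()); print(robot.read_position(),f0)
robot.servo_line([*p,.070],speed=.08); print(np.array(robot.read_force()))
for z in (.064,.062,.0605,.0595):
    robot.servo_line([*p,z],speed=.03); f=np.array(robot.read_force()); print(z,f,robot.read_position()[2])
    if f[2]-f0[2]>3: break
print(robot.read_t())
im,d=grab('side'); np.savez('side5.npz',im=im,d=d); save('side5.png',cv2.resize(np.clip(im[150:310,130:330]*1.2,0,255).astype(np.uint8),None,fx=3.5,fy=3.5,interpolation=cv2.INTER_CUBIC))
E
```

```text
[ 0.5332 -0.2916  0.1108] [ 0.1952 -0.3714 -3.2546]
[-0.0201 -0.604  -3.1261]
0.064 [ 0.2428  0.0888 -3.7309] 0.06394591530072445
0.062 [-0.4937  0.5521 -4.2344] 0.06193343932999939
0.0605 [ 0.5025  0.9002 -2.5805] 0.06052580756370079
0.0595 [0.0069 0.8425 4.0637] 0.060397268511267754
18.125
```

View pics/side5.png

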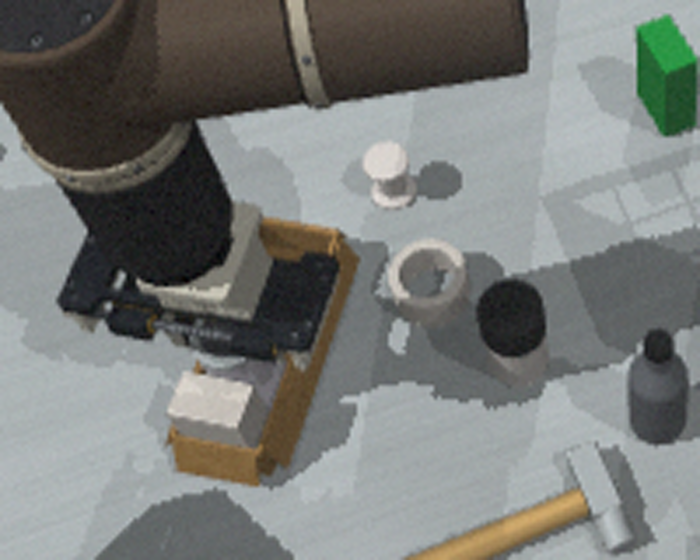

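```bash
python3 - <<'E'
from h import *
from meas import cloud
np.set_printoptions(suppress=True,precision=4)
p=car(.031+.0022,0)
robot.move_gripper(1.0); print(robot.read_t(),np.array(robot.read_force()))
robot.servo_line([*p,.20],speed=.2)
robot.servo_line([.588,-.076,.17],R(10,0,True).tolist(),speed=.2); print(robot.read_t())
for n in ('side','top'):
    im,d=grab(n); np.savez(n+'6.npz',im=im,d=d)
im,W=cloud('side','side6'); save('side6.png',cv2.resize(np.clip(im[150:310,130:330]*1.2,0,255).astype(np.uint8),None,fx=3.5,fy=3.5,interpolation=cv2.INTER_CUBIC))
x,n,e=cyl(W,p,.03,.05,.100); print('tin placed',carf(x),n,e)
m=(W[...,2]>.094)&(W[...,2]<.112)&(np.hypot(*(carf(W)-[.031,0]).transpose(2,0,1))<.04); c=carf(W[m]); print('tin top z',W[m][:,2].mean(),cv2.minEnclosingCircle(c.astype(np.float32)))
P=W[(W[...,2]>.076)&(W[...,2]<.09)&(W[...,0]>.5)&(W[...,0]<.65)&(W[...,1]>-.4)&(W[...,1]<-.25)]; c=carf(P); c=c[c[:,0]>.06]; print('packed',c.min(0),c.max(0))
E
```

```text
18.8917 [-0.2956 -1.171  -0.0969]
21.0167
tin placed [0.0325 0.0017] 180 0.002905340999067521
tin top z 0.10502713351290498 ((0.03248635679483414, 0.0025724107399582863), 0.03266691416501999)
packed [ 0.06  -0.031] [0.1012 0.0299]
```

View pics/side6.png

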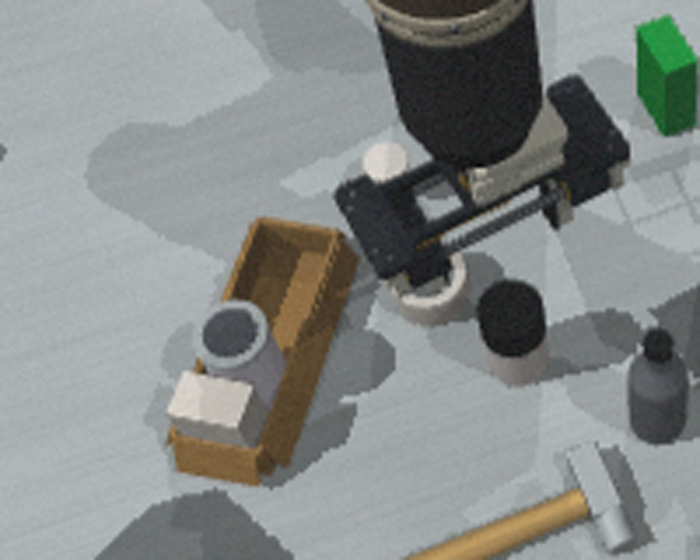

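```bash
python3 - <<'E'
from h import *
from meas import cloud
np.set_printoptions(suppress=True,precision=4)
robot.servo_line([.588,-.076,.060],speed=.15); print(robot.read_t(),np.array(robot.read_force()))
robot.move_gripper(0.0); print(robot.read_grip_width()*88,np.array(robot.read_force()),robot.read_t())
robot.servo_line([.588,-.076,.20],speed=.15)
p=car(-.030,0); robot.servo_line([*p,.20],R(-31.8,0,True).tolist(),speed=.2); print(robot.read_t(),robot.read_position())
im,d=grab('side'); np.savez('side7.npz',im=im,d=d)
im,W=cloud('side','side7'); save('side7.png',cv2.resize(np.clip(im[150:310,130:330]*1.2,0,255).astype(np.uint8),None,fx=3.5,fy=3.5,interpolation=cv2.INTER_CUBIC))
t=np.array(robot.read_position())
for r,a,b in ((.026,.145,.185),(.026,.145,.165),(.026,.165,.19)):
    x,n,e=cyl(W,t[:2],r,a,b); print('tub held',carf(x),n,e,'tcp',carf(t))
m=(W[...,2]>.094)&(W[...,2]<.112)&(np.hypot(*(carf(W)-[.031,0]).transpose(2,0,1))<.04); c=carf(W[m]); print('tin top z',W[m][:,2].mean(),cv2.minEnclosingCircle(c.astype(np.float32)))
E
```

```text
22.0 [-0.5193  0.7719  0.6611]
53.41630580918696 [-0.9537  0.6925  2.199 ] 22.6583
24.95 [ 0.4794 -0.2577  0.1999]
tub held [-0.0302  0.0014] 156 0.0009537232139362194 tcp [-0.0299  0.0008]
tub held [-0.0304  0.0015] 76 0.0009173651754439739 tcp [-0.0299  0.0008]
tub held [-0.0303  0.0014] 105 0.0009933099729827687 tcp [-0.0299  0.0008]
tin top z 0.1053257220508358 ((0.032522737979888916, 0.004085451830178499), 0.030727384611964226)
```

View pics/side7.png

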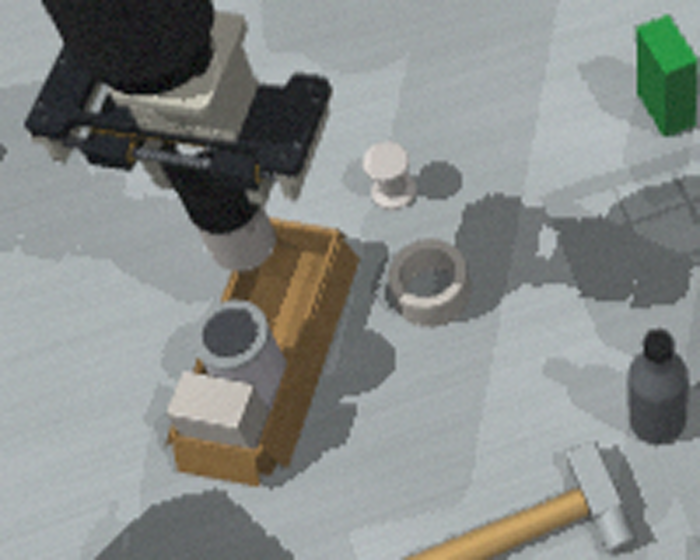

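```bash
python3 - <<'E'
from h import *
from meas import cloud
np.set_printoptions(suppress=True,precision=4)
p=car(-.0275,0)
robot.servo_line([*p,.12],speed=.15); f0=np.array(robot.read_force()); print(robot.read_position(),f0)
robot.servo_line([*p,.072],speed=.08); print(np.array(robot.read_force()))
for z in (.067,.0655,.0645,.0635,.063):
    robot.servo_line([*p,z],speed=.03); f=np.array(robot.read_force()); print(z,f,robot.read_position()[2])
    if f[2]-f0[2]>3: break
print(robot.read_t())
robot.move_gripper(1.0); print(robot.read_t(),np.array(robot.read_force()))
robot.servo_line([*p,.25],speed=.2); print(robot.read_t())
# plan block
B=np.array([.6125,.249]); a=np.radians(18.8); u=np.array([np.cos(a),np.sin(a)])
def f(j): return '--' if j is None else ' '.join('%4.0f'%k for k in j)
for t in (48,50,52,54):
  for gz in (.07,.075,.08):
    Rm=R(18.8,t,True); R2=R(-31.8,t,True)
    L=[ik([*(B-.12*u),gz+.045],Rm),ik([*(B-.06*u),gz],Rm),ik([*B,gz],Rm),ik([*B,gz+.012],Rm),ik([*(B-.06*u),gz+.02],Rm),ik([*(B-.12*u),gz+.055],Rm)]
    for s in (.25,.5,.75):
        Pm=(1-s)*(B-.12*u)+s*car(-.074,0); L.append(ik([*Pm,gz+.055],R(18.8-50.6*s,t,True)))
    L+= [ik([*car(-.074,0),gz+.055],R2),ik([*car(-.074,0),gz+.004],R2)]
    print(t,gz,[f(j) for j in L] if all(j is not None for j in L) else [j is not None for j in L])
E
```

```text
[ 0.4819 -0.2595  0.1207] [ 0.4518 -0.9873 -2.4344]
[-0.3732 -0.1877 -1.9263]
0.067 [-0.2056 -0.1132 -2.2444] 0.06698451168813405
0.0655 [ 0.3389  0.5789 -1.7788] 0.06548630333790051
0.0645 [-0.3674 -0.3503 -2.1153] 0.06442773313158642
0.0635 [-1.6925  1.3042  4.5356] 0.06419775575739055
27.5
28.2833 [0.2592 0.1629 0.1907]
29.3667
48 0.07 [False, True, True, False, False, False, False, False, False, False, True]
48 0.075 [False, True, False, False, False, False, False, False, False, False, True]
48 0.08 [False, True, False, False, False, False, False, False, False, False, True]
50 0.07 [False, True, True, True, True, False, False, False, False, False, True]
50 0.075 [False, True, True, True, True, False, False, False, False, False, True]
50 0.08 [False, True, True, True, True, False, False, False, False, False, True]
52 0.07 ['   3    2  -45 -122  -15 -137', '  -4   17  -49 -142  -30 -109', '  -0   20  -41 -144  -26 -111', '   1   17  -40 -140  -22 -116', '  -2   12  -45 -137  -24 -118', '   9    0  -42 -114   -9 -149', '  -2   -5  -46 -113   -7 -152', ' -10   -8  -47 -106   -3 -162', ' -21   -7  -46 -102   -2 -167', ' -39   -4  -44 -108   -6 -158', ' -63   10  -58 -133  -34 -110']
52 0.075 [True, True, True, True, True, True, True, False, False, False, True]
52 0.08 [True, True, True, True, True, False, False, False, False, False, True]
54 0.07 [True, True, True, True, True, True, True, True, True, True, False]
54 0.075 [True, True, True, True, True, True, True, True, True, True, False]
54 0.08 [True, True, True, True, True, True, True, True, True, True, False]
```

```bash
python3 - <<'E'
from h import *
from meas import cloud
B=np.array([.6125,.249]); a=np.radians(18.8); u=np.array([np.cos(a),np.sin(a)])
res=[]
for t in np.arange(51,57.1,.5):
  for gz in (.070,.075,.08,.085):
   for h in (.052,):
    Rm=R(18.8,t,True); R2=R(-31.8,t,True)
    def path(via):
        L=[([*(B-.06*u),gz],Rm),([*B,gz],Rm),([*(B-.12*u),gz+h],Rm)]
        A=B-.12*u; C=car(-.074,0)
        for s in np.linspace(0,1,7)[1:]: L.append(([*((1-s)*A+s*C+4*s*(1-s)*via),gz+h],R(18.8-50.6*s,t,True)))
        L+=[([*C,gz+h*.5],R2),([*C,gz+.004],R2)]
        return L
    for via in ((0,0),(.04,0)):
        J=[ik(*w) for w in path(np.array(via))]
        if all(j is not None for j in J):
            J=np.array(J); res.append((min(-J[:,4].max()/2,(J[:,2].min()+58.28)),t,gz,h,via,J[:,4].max().round(1),J[:,2].min().round(1)))
for r in sorted(res,key=lambda r:-r[0])[:12]: print(r)
im,d=grab('side'); np.savez('side8.npz',im=im,d=d); im,W=cloud('side','side8'); save('side8.png',cv2.resize(np.clip(im[150:310,130:330]*1.2,0,255).astype(np.uint8),None,fx=3.5,fy=3.5,interpolation=cv2.INTER_CUBIC))
for nm,cx,r,a,b in (('tin',.031,.03,.05,.1),('tub',-.027,.027,.066,.1),('tub body',-.027,.026,.02,.06)):
    x,n,e=cyl(W,car(cx,.001),r,a,b); print(nm,carf(x),n,e)
    m=(W[...,2]>.094)&(W[...,2]<.112)&(np.hypot(*(carf(W)-[cx,0]).transpose(2,0,1))<.034); c=carf(W[m]); print(nm,'top z',W[m][:,2].mean(),cv2.minEnclosingCircle(c.astype(np.float32)))
E
```

```text
(np.float64(1.8633397311078923), np.float64(52.0), 0.075, 0.052, (0.04, 0), np.float64(-3.9), np.float64(-56.4))
(np.float64(1.5682378791886649), np.float64(51.5), 0.07, 0.052, (0.04, 0), np.float64(-4.8), np.float64(-56.7))
(np.float64(1.5056271140724604), np.float64(53.5), 0.085, 0.052, (0.04, 0), np.float64(-6.8), np.float64(-56.8))
(np.float64(1.3393792730467702), np.float64(52.5), 0.08, 0.052, (0.04, 0), np.float64(-2.7), np.float64(-56.1))
(np.float64(1.2064733064033035), np.float64(53.0), 0.08, 0.052, (0, 0), np.float64(-3.0), np.float64(-57.1))
(np.float64(1.2064733064033035), np.float64(53.0), 0.08, 0.052, (0.04, 0), np.float64(-7.5), np.float64(-57.1))
(np.float64(0.9061621914760565), np.float64(52.5), 0.075, 0.052, (0, 0), np.float64(-4.5), np.float64(-57.4))
(np.float64(0.9061621914760565), np.float64(52.5), 0.075, 0.052, (0.04, 0), np.float64(-8.2), np.float64(-57.4))
(np.float64(0.6055204947144119), np.float64(52.0), 0.07, 0.052, (0, 0), np.float64(-5.7), np.float64(-57.7))
(np.float64(0.6055204947144119), np.float64(52.0), 0.07, 0.052, (0.04, 0), np.float64(-8.8), np.float64(-57.7))
(np.float64(0.5661045249427801), np.float64(54.0), 0.085, 0.052, (0, 0), np.float64(-6.4), np.float64(-57.7))
(np.float64(0.5661045249427801), np.float64(54.0), 0.085, 0.052, (0.04, 0), np.float64(-10.1), np.float64(-57.7))
tin [0.03121753 0.00226893] 181 0.0028923552311701526
tin top z 0.1049614281583591 ((0.030112359672784805, 0.0023601274006068707), 0.03270581364631653)
tub [-0.02759699  0.00103233] 114 0.005142975783367085
tub top z 0.1022712342065089 ((-0.02427351288497448, 7.23741904948838e-05), 0.030706586316227913)
tub body [-0.02748819  0.00080314] 79 0.0013053227362156983
tub body top z 0.1022712342065089 ((-0.02427351288497448, 7.23741904948838e-05), 0.030706586316227913)
```

View pics/side8.png

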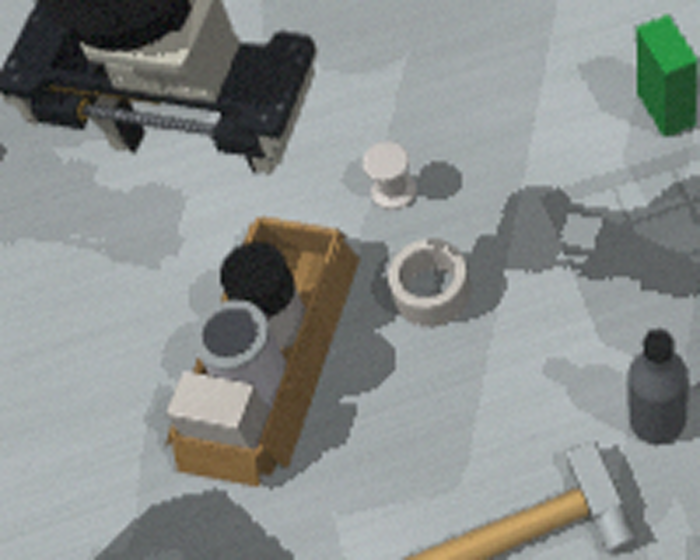

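```bash
cat > plan.py <<'E'
from h import *
t,gz,h=53,.08,.052
B=np.array([.6125,.249]); a=np.radians(18.8); u=np.array([np.cos(a),np.sin(a)])
RA=R(18.8,t,True); RC=R(-31.8,t,True)
A=B-.12*u; C=car(-.0725,0)
def mid(s): return [*((1-s)*A+s*C+4*s*(1-s)*np.array([.04,0])),gz+h],R(18.8-50.6*s,t,True)
def sweep(w0,w1,n=20):
    from scipy.spatial.transform import Slerp
    (g0,r0),(g1,r1)=w0,w1; p0,p1=tcp(g0,r0),tcp(g1,r1)
    S=Slerp([0,1],Ro.from_matrix([r0,r1])); J=[]
    for s in np.linspace(0,1,n+1):
        j=robot.ik(((1-s)*p0+s*p1).tolist(),S(s).as_matrix().tolist())
        if j is None: return None,s
        J.append(j)
    return np.array(J),np.linalg.norm(p1-p0)
E
python3 - <<'E'
from plan import *
np.set_printoptions(suppress=True,precision=2)
q0=np.array(robot.read_qpos()); print(q0.round(1))
pre=([*A,gz+.045],RA)
W=[pre,([*(B-.06*u),gz],RA),([*B,gz],RA),([*B,gz+.012],RA),([*(B-.06*u),gz+.02],RA),([*A,gz+h],RA),mid(1/3),mid(2/3),mid(1),([*C,gz+.004],RC),([*(C-.06*np.array([np.cos(KY),np.sin(KY)])),gz+.05],RC)]
for i in range(len(W)-1):
    J,L=sweep(W[i],W[i+1])
    if J is None: print(i,'FAIL',L); continue
    D=np.abs(np.diff(J,axis=0)).max(0)*20; print(i,'len',round(L,3),'deg per line (peak rate x T)',D.round(0),'end',J[-1].round(0))
q1=ik(*pre); print('pre',q1.round(1))
for s in np.linspace(0,1,11):
    o,T=fk((1-s)*q0+s*q1); tp=o[-1]
    cor=[tp-T[:,2]*(.066+.0)+T[:,0]*sx*.039+T[:,1]*sy*.097 for sx in(1,-1) for sy in (1,-1)]
    print(s.round(1),'tcp',tp.round(3),'zdir',T[:,2].round(2),'mincorner',min(cor,key=lambda c:c[2]).round(3))
E
```

```text
[ -7.8   6.9 -11.5  -0.  -71.7  66. ]
0 len 0.075 deg per line (peak rate x T) [20. 15.  7. 32. 23. 47.] end [  -4.   15.  -49. -142.  -30. -110.]
1 len 0.06 deg per line (peak rate x T) [4. 3. 7. 2. 4. 3.] end [  -1.   19.  -42. -143.  -26. -112.]
2 len 0.012 deg per line (peak rate x T) [1. 2. 2. 4. 4. 5.] end [   1.   16.  -40. -140.  -23. -117.]
3 len 0.061 deg per line (peak rate x T) [2. 6. 6. 5. 2. 4.] end [  -1.   11.  -45. -136.  -24. -119.]
4 len 0.068 deg per line (peak rate x T) [20. 12.  5. 31. 21. 45.] end [   7.   -1.  -43. -116.  -10. -147.]
5 len 0.154 deg per line (peak rate x T) [17.  4.  4.  1.  1.  1.] end [  -9.   -3.  -45. -116.  -10. -147.]
6 len 0.154 deg per line (peak rate x T) [17.  4.  3.  3.  2.  4.] end [ -25.   -5.  -46. -114.   -9. -150.]
7 len 0.163 deg per line (peak rate x T) [18.  3.  2.  8.  3. 10.] end [ -41.   -5.  -45. -109.   -8. -155.]
8 len 0.048 deg per line (peak rate x T) [41. 18. 14. 43. 37. 70.] end [ -63.    8.  -57. -132.  -33. -113.]
9 FAIL 1.0
pre [   3.6    0.7  -44.6 -120.9  -14.1 -139.1]
0.0 tcp [ 0.48 -0.26  0.25] zdir [-0.  0. -1.] mincorner [ 0.56 -0.2   0.31]
0.1 tcp [ 0.49 -0.17  0.2 ] zdir [ 0.08  0.18 -0.98] mincorner [ 0.43 -0.27  0.24]
0.2 tcp [ 0.5  -0.08  0.17] zdir [ 0.17  0.34 -0.92] mincorner [ 0.4  -0.15  0.2 ]
0.3 tcp [ 0.51 -0.    0.15] zdir [ 0.26  0.46 -0.85] mincorner [ 0.39 -0.03  0.18]
0.4 tcp [0.52 0.07 0.14] zdir [ 0.36  0.54 -0.76] mincorner [ 0.54 -0.05  0.15]
0.5 tcp [0.53 0.12 0.14] zdir [ 0.47  0.58 -0.67] mincorner [0.5  0.01 0.12]
0.6 tcp [0.54 0.17 0.14] zdir [ 0.56  0.57 -0.6 ] mincorner [0.46 0.08 0.1 ]
0.7 tcp [0.54 0.19 0.14] zdir [ 0.65  0.52 -0.56] mincorner [0.47 0.1  0.1 ]
0.8 tcp [0.54 0.21 0.14] zdir [ 0.71  0.45 -0.54] mincorner [0.43 0.17 0.09]
0.9 tcp [0.53 0.21 0.13] zdir [ 0.75  0.35 -0.56] mincorner [0.41 0.23 0.1 ]
1.0 tcp [0.51 0.21 0.11] zdir [ 0.76  0.26 -0.6 ] mincorner [0.41 0.28 0.12]
```

```bash
cat > q.py <<'E'
from plan import *
np.set_printoptions(suppress=True,precision=2)
q0=np.array(robot.read_qpos())
for s1 in (.5,.6,.7):
    q1=ik(*mid(s1)); print(s1,q1.round(1))
    for s in np.linspace(0,1,9):
        o,T=fk((1-s)*q0+s*q1); tp=o[-1]
        cor=[tp-T[:,2]*.066+T[:,0]*sx*.039+T[:,1]*sy*.097 for sx in(1,-1) for sy in (1,-1)]
        fin=[tp+T[:,1]*sy*.065 for sy in (1,-1)]
        print(s.round(2),'tcp',tp.round(3),'fingers',fin[0].round(3),fin[1].round(3),'mincorner',min(cor,key=lambda c:c[2]).round(3), 'wr',o[3].round(2),o[4].round(2))
d=np.array([np.cos(KY),np.sin(KY)])
for L in (.02,.04,.06,.08):
    for up in (.0,.02,.04,.048,.06): 
        J,_=sweep(([*C,gz+.004],RC),([*(C-L*d),gz+.004+up],RC),6); print(L,up,'ok' if J is not None else None, J[-1].round(0) if J is not None else '')
for L in (.03,.06,.09): J,_=sweep(mid(1),([*(C-L*d),gz+h],RC),6); print('from mid1 back',L,J is not None)
E
python3 q.py
```

```text
0.5 [ -17.1   -3.8  -45.3 -115.3   -9.4 -148. ]
0.0 tcp [ 0.48 -0.26  0.25] fingers [ 0.45 -0.31  0.25] [ 0.52 -0.2   0.25] mincorner [ 0.56 -0.2   0.31] wr [ 0.51 -0.07  0.65] [ 0.48 -0.26  0.65]
0.12 tcp [ 0.49 -0.17  0.2 ] fingers [ 0.43 -0.2   0.18] [ 0.55 -0.15  0.21] mincorner [ 0.41 -0.26  0.23] wr [ 0.48 -0.08  0.63] [ 0.44 -0.26  0.58]
0.25 tcp [ 0.5  -0.1   0.17] fingers [ 0.44 -0.08  0.15] [ 0.57 -0.11  0.18] mincorner [ 0.39 -0.13  0.19] wr [ 0.46 -0.08  0.61] [ 0.39 -0.24  0.52]
0.38 tcp [ 0.52 -0.04  0.16] fingers [0.48 0.01 0.16] [ 0.57 -0.09  0.15] mincorner [ 0.53 -0.16  0.18] wr [ 0.43 -0.09  0.59] [ 0.35 -0.21  0.47]
0.5 tcp [0.54 0.   0.15] fingers [0.54 0.06 0.18] [ 0.55 -0.06  0.12] mincorner [ 0.48 -0.11  0.13] wr [ 0.41 -0.09  0.57] [ 0.31 -0.17  0.43]
0.62 tcp [0.56 0.02 0.16] fingers [0.58 0.05 0.21] [ 0.53 -0.02  0.11] mincorner [ 0.45 -0.03  0.11] wr [ 0.38 -0.09  0.55] [ 0.27 -0.13  0.4 ]
0.75 tcp [0.56 0.01 0.15] fingers [0.6 0.  0.2] [0.53 0.02 0.1 ] mincorner [ 0.46 -0.02  0.1 ] wr [ 0.35 -0.09  0.53] [ 0.24 -0.08  0.37]
0.88 tcp [0.55 0.   0.14] finge
[... 2992 characters left out ...]
49] [ 0.2  -0.01  0.36]
0.02 0.0 None 
0.02 0.02 ok [ -56.   -1.  -53. -122.  -23. -130.]
0.02 0.04 ok [ -46.   -6.  -48. -113.  -12. -149.]
0.02 0.048 ok [ -38.   -7.  -46. -106.   -5. -160.]
0.02 0.06 None 
0.04 0.0 None 
0.04 0.02 ok [ -56.   -3.  -54. -119.  -22. -133.]
0.04 0.04 ok [ -43.   -8.  -49. -109.  -10. -153.]
0.04 0.048 None 
0.04 0.06 None 
0.06 0.0 None 
0.06 0.02 ok [ -56.   -6.  -55. -116.  -21. -137.]
0.06 0.04 ok [ -40.  -11.  -50. -106.   -7. -160.]
0.06 0.048 None 
0.06 0.06 None 
0.08 0.0 None 
0.08 0.02 ok [ -54.   -9.  -56. -113.  -19. -142.]
0.08 0.04 None 
0.08 0.048 None 
0.08 0.06 None 
from mid1 back 0.03 True
from mid1 back 0.06 False
from mid1 back 0.09 False
```

```bash
python3 - <<'E'
from plan import *
np.set_printoptions(suppress=True,precision=3)
def line(w,sp): robot.servo_line(tcp(*w).tolist(),w[1].tolist(),speed=sp)
g,Rm=mid(.6); robot.goto(tcp(g,Rm).tolist(),Rm.tolist()); print(robot.read_t(),np.array(robot.read_qpos()))
line(mid(.3),.2); line(([*A,gz+.045],RA),.2); print(robot.read_t(),robot.read_position(),np.array(robot.read_force()))
line(([*(B-.06*u),gz],RA),.1); print(robot.read_t(),robot.read_position(),np.array(robot.read_force()))
im,d=grab('side'); np.savez('side9.npz',im=im,d=d); save('side9.png',cv2.resize(np.clip(im[80:280,240:500]*1.2,0,255).astype(np.uint8),None,fx=3,fy=3,interpolation=cv2.INTER_CUBIC))
E
```

```text
32.55 [ -21.847   -4.303  -45.516 -114.543   -9.03  -148.914]
34.2333 [0.513 0.215 0.113] [-0.106 -0.761 -0.037]
35.1333 [0.57  0.234 0.069] [ 0.378 -0.335 -0.458]
```

View pics/side9.png

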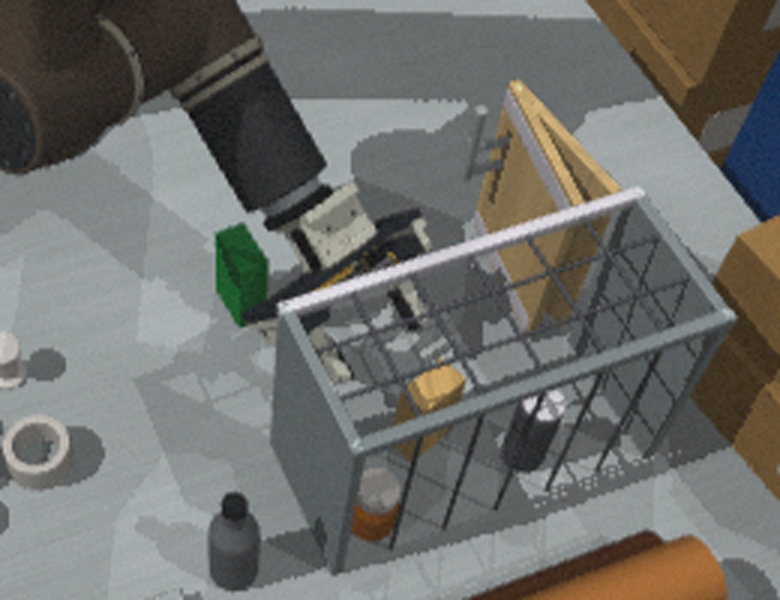

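```bash
python3 - <<'E'
from plan import *
np.set_printoptions(suppress=True,precision=3)
def line(w,sp): robot.servo_line(tcp(*w).tolist(),w[1].tolist(),speed=sp)
line(([*B,gz],RA),.08); print(robot.read_t(),robot.read_position(),np.array(robot.read_force()))
robot.move_gripper(0.0); print(robot.read_grip_width()*88,robot.read_t(),np.array(robot.read_force()))
im,d=grab('side'); np.savez('side10.npz',im=im,d=d); save('side10.png',cv2.resize(np.clip(im[120:260,300:480]*1.2,0,255).astype(np.uint8),None,fx=4,fy=4,interpolation=cv2.INTER_CUBIC))
E
```

```text
36.0833 [0.626 0.254 0.068] [-0.031  0.344 -0.901]
59.89211297522434 36.6583 [-0.44  -0.283  0.814]
```

View pics/side10.png

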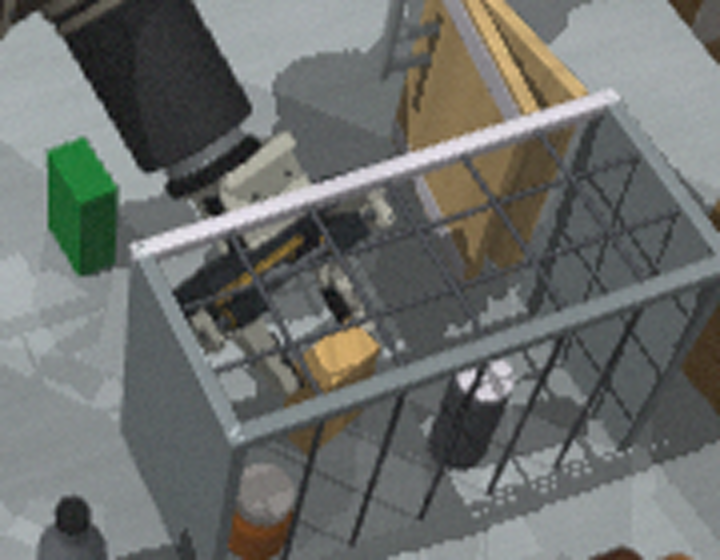

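The jaws closed at 59.9 mm, which matches the block's 60 mm side. The side crop shows both fingers on it at about (340,340). Next I'll lift it and draw it out.

```bash
python3 - <<'E'
from plan import *
np.set_printoptions(suppress=True,precision=3)
def line(w,sp): robot.servo_line(tcp(*w).tolist(),w[1].tolist(),speed=sp)
line(([*B,gz+.012],RA),.05); print(robot.read_t(),np.array(robot.read_force()),robot.read_grip_width()*88)
line(([*(B-.06*u),gz+.02],RA),.1); line(([*A,gz+h],RA),.1); print(robot.read_t(),np.array(robot.read_force()),robot.read_grip_width()*88)
line(mid(1/3),.15); print(robot.read_t(),np.array(robot.read_force()))
line(mid(2/3),.15); line(mid(1),.12); print(robot.read_t(),robot.read_position(),np.array(robot.read_force()),robot.read_grip_width()*88)
for n in ('side','top'):
    im,d=grab(n); np.savez(n+'11.npz',im=im,d=d)
    u0,v0=(110,120) if n=='side' else (340,120)
    save(n+'11.png',cv2.resize(np.clip(im[v0:v0+180,u0:u0+220]*1.2,0,255).astype(np.uint8),None,fx=3,fy=3,interpolation=cv2.INTER_CUBIC))
E
```

```text
37.1 [-0.271  0.115 -1.603] 59.60907545245618
38.6917 [ 0.537 -0.627 -3.145] 59.93690773644539
39.8667 [ 0.51   0.564 -1.74 ]
42.55 [ 0.456 -0.243  0.12 ] [ 0.134 -0.022 -1.589] 59.664804221357116
```

View pics/side11.png

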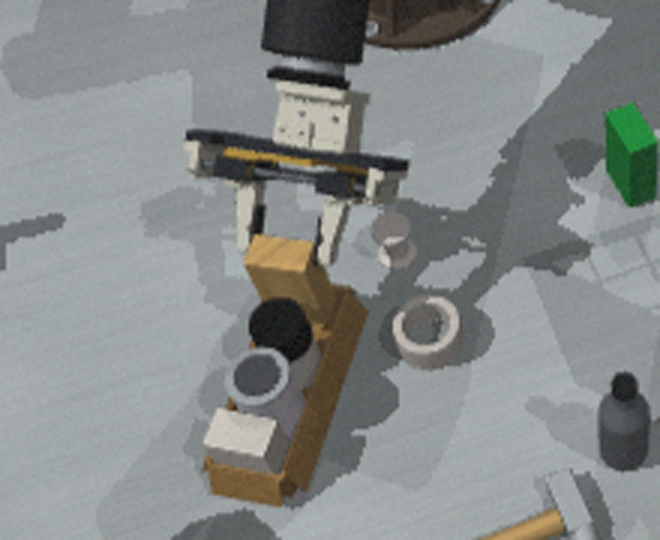

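View pics/top11.png

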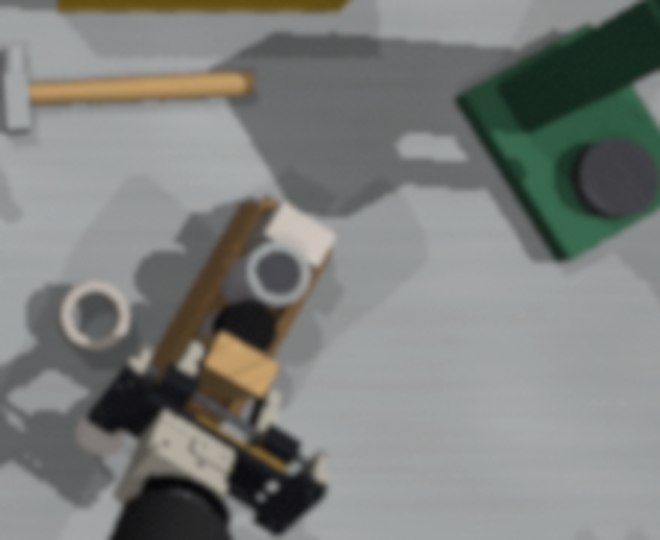

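```bash
python3 - <<'E'
from plan import *
from meas import cloud
np.set_printoptions(suppress=True,precision=4)
print('tcp grasp pt',carf(np.array(robot.read_position())-.019*np.array(robot.read_tcp_rot())[:,2]))
for n in ('side','top'):
    im,W=cloud(n,n+'11'); cf=carf(W)
    hsv=cv2.cvtColor(im,cv2.COLOR_RGB2HSV)
    tan=(hsv[...,0]>8)&(hsv[...,0]<25)&(hsv[...,1]>80)
    m=tan&(W[...,2]>.146)&(W[...,2]<.168)&(abs(cf[...,0]+.07)<.05)&(abs(cf[...,1])<.05)
    P=np.c_[cf[m],W[m][:,2]]; k=abs(P[:,2]-np.median(P[:,2]))<.006; P=P[k]
    A_=np.c_[P[:,:2],np.ones(len(P))]; c=np.linalg.lstsq(A_,P[:,2],rcond=None)[0]
    print(n,len(P),'z',P[:,2].mean(),'slope deg',np.degrees(c[:2]),'rect',cv2.minAreaRect(P[:,:2].astype(np.float32)))
    for nm,cx,z in (('tin',.031,.104),('tub',-.027,.102),('packed',.081,.084)):
        m=(abs(W[...,2]-z)<.006)&(np.hypot(cf[...,0]-cx,cf[...,1])<.036); Q=cf[m].astype(np.float32)
        print('  ',nm,len(Q),cv2.minEnclosingCircle(Q) if nm!='packed' else cv2.minAreaRect(Q))
    # near face of block: vertical?
    if n=='side': pass
    m=tan&(W[...,2]>.06)&(W[...,2]<.14)&(cf[...,0]<-.03)&(cf[...,0]>-.12)&(abs(cf[...,1])<.025); Q=np.c_[cf[m],W[m][:,2]]
    print('  face pts',len(Q), np.polyfit(Q[:,2],Q[:,0],1) if len(Q)>10 else '')
E
```

```text
tcp grasp pt [-0.0726  0.0003]
side 238 z 0.1562692588329403 slope deg [-1.6501 -0.5253] rect ((-0.07002134621143341, 0.002061476930975914), (0.034639615565538406, 0.059452448040246964), 0.025211770087480545)
   tin 350 ((0.029768291860818863, 0.00614400627091527), 0.033304549753665924)
   tub 291 ((-0.026067961007356644, 0.0025115301832556725), 0.035044021904468536)
   packed 325 ((0.07692732661962509, -0.000501701608300209), (0.047102201730012894, 0.06109325587749481), 1.1936068534851074)
  face pts 149 [-0.0037 -0.0538]
top 288 z 0.15444763413340631 slope deg [1.1082 0.1555] rect ((-0.07134947925806046, -0.001112908124923706), (0.035218074917793274, 0.05991221219301224), 3.6091089248657227)
   tin 358 ((0.028500227257609367, -0.0010831340914592147), 0.033276963979005814)
   tub 263 ((-0.02106567658483982, -0.0031704457942396402), 0.030556054785847664)
   packed 245 ((0.08151747286319733, -0.005270736292004585), (0.05960702896118164, 0.0387997031211853), 89.21525573730469)
  face pts 108 [-0.1517 -0.0561]
```

```bash
python3 - <<'E'
from plan import *
from meas import cloud
np.set_printoptions(suppress=True,precision=4)
def line(w,sp): robot.servo_line(tcp(*w).tolist(),w[1].tolist(),speed=sp)
C2=car(-.0725-.0018,0)
print(ik([*C2,gz+.0035],RC))
line(([*C2,gz+.050],RC),.03); f0=np.array(robot.read_force()); print(robot.read_t(),f0)
line(([*C2,gz+.012],RC),.05); print(robot.read_t(),np.array(robot.read_force()))
for dz in (.007,.0055,.0045,.0038,.0032):
    try: line(([*C2,gz+dz],RC),.025)
    except robot.Unreachable as e: print('unreach',dz); break
    f=np.array(robot.read_force()); print(dz,f,(np.array(robot.read_position())-.019*RC[:,2])[2])
    if f[2]-f0[2]>2.5: break
print(robot.read_t(),np.array(robot.read_qpos()))
im,d=grab('side'); np.savez('side12.npz',im=im,d=d); save('side12.png',cv2.resize(np.clip(im[150:310,130:330]*1.2,0,255).astype(np.uint8),None,fx=3.5,fy=3.5,interpolation=cv2.INTER_CUBIC))
E
```

```text
[ -62.8896    8.1442  -57.2226 -131.9626  -33.6839 -112.8348]
42.9 [ 0.7175 -0.1912 -1.7526]
43.8083 [ 0.1492 -0.2403 -1.6643]
0.007 [ 0.2482 -0.0368 -2.0667] 0.08711324597966377
0.0055 [ 0.2459  0.1422 -1.9934] 0.08562061969873411
0.0045 [ 0.5668 -0.5415 -1.9237] 0.08444043016305933
0.0038 [-0.4465  0.2309  1.9817] 0.08408359650014752
44.9083 [ -62.809     8.0238  -57.1405 -131.8772  -33.5658 -113.0428]
```

View pics/side12.png

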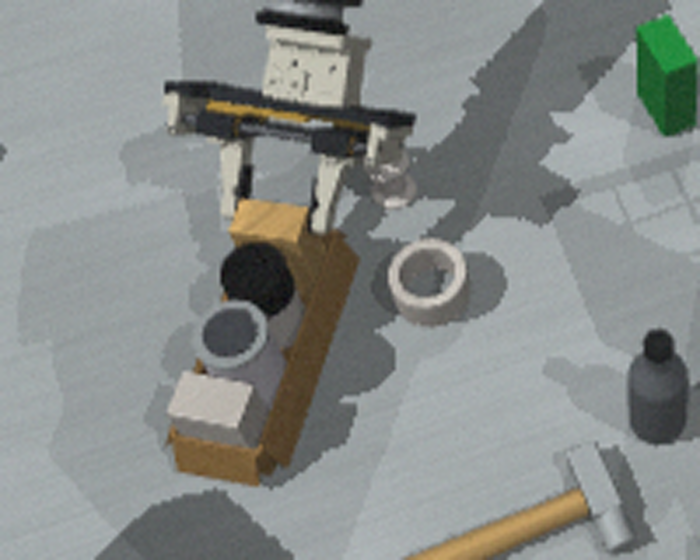

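```bash
python3 - <<'E'
from plan import *
from meas import cloud
np.set_printoptions(suppress=True,precision=4)
def line(w,sp): robot.servo_line(tcp(*w).tolist(),w[1].tolist(),speed=sp)
C2=car(-.0725-.0018,0); d=np.array([np.cos(KY),np.sin(KY)])
robot.move_gripper(1.0); print(robot.read_t(),robot.read_grip_width(),np.array(robot.read_force()))
line(([*(C2-.062*d),gz+.024],RC),.1); print(robot.read_t(),robot.read_position(),np.array(robot.read_force()))
for n in ('side','top'):
    im,dd=grab(n); np.savez(n+'13.npz',im=im,d=dd)
    u0,v0=(130,150) if n=='side' else (370,150)
    save(n+'13.png',cv2.resize(np.clip(im[v0:v0+160,u0:u0+200]*1.2,0,255).astype(np.uint8),None,fx=3.5,fy=3.5,interpolation=cv2.INTER_CUBIC))
    W=cloud(n,n+'13')[1]; cf=carf(W)
    hsv=cv2.cvtColor(im,cv2.COLOR_RGB2HSV); tan=(hsv[...,0]>8)&(hsv[...,0]<25)&(hsv[...,1]>80)
    m=tan&(abs(W[...,2]-.108)<.007)&(abs(cf[...,0]+.07)<.035)&(abs(cf[...,1])<.05); Q=cf[m].astype(np.float32); print(n,'block',cv2.minAreaRect(Q),W[m][:,2].mean())
    A_=np.c_[Q,np.ones(len(Q))]; print('  slope deg',np.degrees(np.linalg.lstsq(A_,W[m][:,2],rcond=None)[0][:2]))
    dark=hsv[...,2]<70; m=dark&(abs(W[...,2]-.102)<.006)&(np.hypot(cf[...,0]+.027,cf[...,1])<.04); print('  tub',m.sum(),cv2.minEnclosingCircle(cf[m].astype(np.float32)),W[m][:,2].mean())
    m=(~tan)&(~dark)&(abs(W[...,2]-.104)<.006)&(np.hypot(cf[...,0]-.031,cf[...,1])<.035); print('  tin',m.sum(),cv2.minEnclosingCircle(cf[m].astype(np.float32)),W[m][:,2].mean())
    m=(~tan)&(abs(W[...,2]-.084)<.005)&(abs(cf[...,0]-.085)<.025)&(abs(cf[...,1])<.04)&(np.hypot(cf[...,0]-.031,cf[...,1])>.032); print('  packed',cv2.minAreaRect(cf[m].astype(np.float32)))
E
```

```text
45.6583 0.9997812808431391 [-0.5582  0.8801 -0.1383]
46.4583 [ 0.402  -0.2101  0.0928] [-0.0209 -0.2521 -1.175 ]
side block ((-0.06552255898714066, 0.0029510706663131714), (0.06237393990159035, 0.04731416329741478), 85.61408233642578) 0.10814325708255516
  slope deg [-4.6499  0.129 ]
  tub 258 ((-0.02614072524011135, 0.002135961316525936), 0.02801012434065342) 0.10241482259106947
  tin 198 ((0.0327240489423275, 0.002521111164242029), 0.0313694030046463) 0.10445857140641744
  packed ((0.08153341710567474, -0.0003511197865009308), (0.06325279921293259, 0.039748210459947586), 88.40254974365234)
top block ((-0.06378953158855438, -0.0012157484889030457), (0.05283670872449875, 0.06013081967830658), 3.9159698486328125) 0.10647380847767739
  slope deg [-1.4889 -0.3037]
  tub 271 ((-0.027265243232250214, -0.0029707385692745447), 0.026770878583192825) 0.10061820944421411
  tin 237 ((0.031721848994493484, -0.0016419109888374805), 0.030466487631201744) 0.10319692123739856
  packed ((0.08120019733905792, -0.005208414047956467), (0.060410596430301666, 0.03859344497323036), 87.80281829833984)
```

View pics/side13.png

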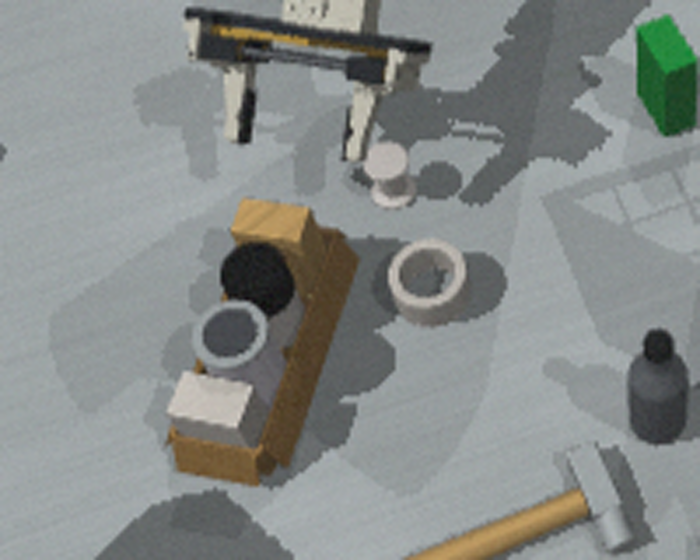

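View pics/top13.png

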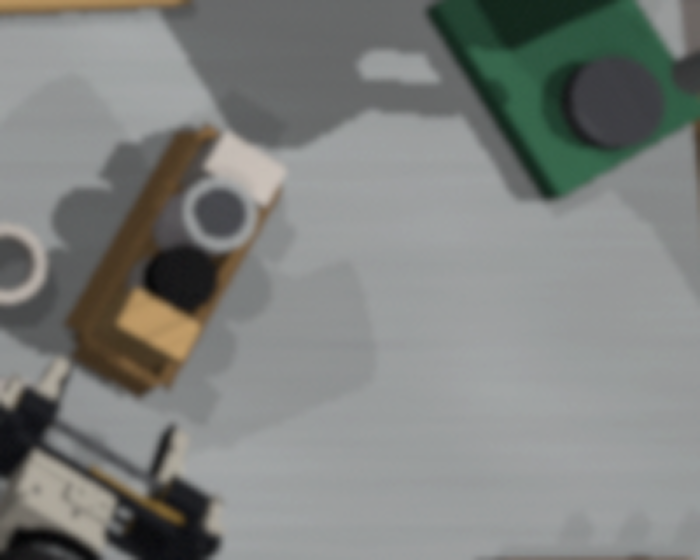

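```bash
python3 - <<'E'
from h import *
from meas import cloud
im,W0=cloud('side'); im1,W1=cloud('side','side13')
save('side13f.png',im1)
# door: leaf points near the top in cupboard frame
m=(W1[...,2]>.20)&(W1[...,2]<.243)&(W1[...,0]<.545)&(W1[...,0]>.3)&(W1[...,1]>.33)&(W1[...,1]<.55); P=W1[m]; print('door pts',len(P),P.min(0).round(3),P.max(0).round(3))
hd=handle(1.45); m2=m&(np.hypot(W1[...,0]-hd[0],W1[...,1]-hd[1])<.025); print('handle pred',hd,'seen',W1[m2].mean(0) if m2.any() else None,m2.sum())
for nm,(x,y,z,r) in dict(tape=(.4995,-.127,.039,.035),spool=(.384,-.129,.0525,.022),green=(.389,.138,.103,.035),solvent=(.682,.0155,.135,.03),oilcan=(.684,.338,.109,.03),jar=(.686,.162,.074,.026)).items():
    o=[]
    for W in (W0,W1):
        m=(abs(W[...,2]-z)<.015)&(np.hypot(W[...,0]-x,W[...,1]-y)<r+.02); o.append(np.median(W[m],0)[:2])
    print(nm,((o[1]-o[0])*1000).round(1),'mm')
E
```

```text
door pts 764 [0.389 0.379 0.2  ] [0.545 0.458 0.243]
handle pred [0.41024514 0.38469476] seen [0.41362019 0.38338856 0.22347644] 42
tape [-0.9  0. ] mm
spool [-0.4  0.1] mm
green [-0.  -0.7] mm
solvent [ 0.3 -0.2] mm
oilcan [-0.2 -0.1] mm
jar [0.6 0. ] mm
```

View pics/side13f.png

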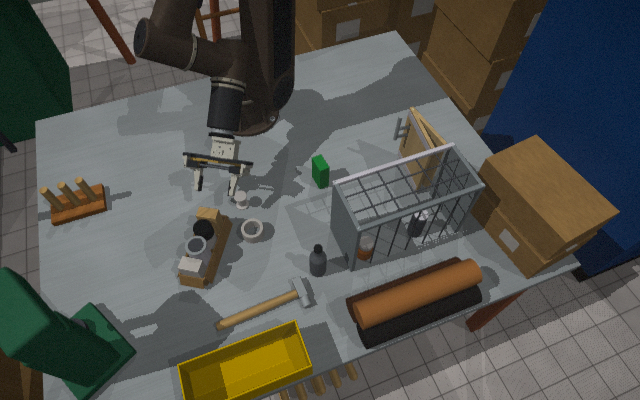

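The full side view shows the door folded at (425,145), the row of four in the carton from (190,265) to (208,215), and the bystanders within 1 mm of where they started. The handle is about 3.6 mm from its predicted position at the stop, within the side camera's bias. I'm handing the job in.

```bash
python3 - <<'E'
from h import *
print(robot.read_t(), robot.read_force()); robot.job_done(); print('done')
E
```

```text
46.5583 [-0.16522265 -0.14112183 -0.97227555]
the job is handed in; nothing more can be done
done
```

The job is handed in at 46.6 s. The door is folded open to its stop and left open. The carton row runs paper box, tin, tub, beech block, all standing on the carton floor. I took the block from behind the door with the tool leaning at 53°.

- **Door:** the force rose to about 16 N at the end of the fold, so it reached the stop. In the last picture the handle was about 3.6 mm from where it should be at the stop, which is about what the side camera is usually off by.
- **Row:** the gaps are about 0.5 mm (box–tin) and 2 mm (tin–tub). The block–tub gap, about 1 mm, comes from where I set the block down.
- **Set-downs:** each object touched down with 4–8 N, at the height expected for the carton floor.
- **Bystanders:** the tape, spool, green block, solvent, oilcan and jar read within 1 mm of their start. I checked the hammer only by eye.

**Checks that disagreed:**
- The two cameras differ by 3–4 mm. I averaged them and placed the goods relative to the carton as the side camera sees it.
- The last outline fit of the block's top was no use, because it also picked up carton rim and wall points. Its uprightness rests on a check while it was held, where its face measured vertical, and on the last pictures.

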